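Crank a tube vice down onto a thin-walled tube

TASK

Put the loose crank on the square end of the blue tube vice's screw, feeling for the angle at which it drops fully down onto the square, without forcing it. Then wind it clockwise by its revolving black grip, round and round, until you feel the jaw meet the aluminium tube, and about a quarter turn more: the tube must be held firmly, but half a turn would dent it. Leave the crank seated on the screw, and leave the tube and everything else on the bench where they lie.

Things in the scene. Friction and masses are not known exactly. Their poses are not given: they have to be found in the camera images.
- tube_vice: Blue screw-down tube vice bolted to the bench: base 120x176x14 mm, two columns, a bridge whose boss ends 170 mm above the bench. Origin: centre of its underside; z up, the screw's axis is its z axis, the tube runs along its x axis. The screw is 16 mm square at its upper end; wound clockwise (seen from above) it goes DOWN through the bridge, 16 mm a turn, and brings the jaw down on the tube.
- screw_end (a point): Centre of the screw's upper end. It moves with the screw but does not turn, so the square's angle is not told (any at the start). Oiled steel. Below it: a cone nose 3 mm high (9 to 13 mm across, enters the socket at any angle), the square's taper (13.5 to 16 mm wide, 3 mm high), the square 16x16 mm, 16 mm long, then a collar 30 mm across, 22 mm below the end, on which a seated crank rests.
- crank: Steel crank, about 0.45 kg, standing foot down on the bench. Origin: centre of the foot, the mouth of a square socket (17.8 mm wide, 24 mm deep, sides along x and y; slips on within 6 degrees); z up, x towards the grip. Foot block 30x30 mm, z=0 to 30; on it a head 24x24 mm, z=30 to 60, to carry it by. Arm z=14 to 24. On the +x arm, 62 mm out, the black grip; on the -x arm a 34 mm weight.
- crank_handle (a point): Middle of the crank's upright black grip, a freely revolving sleeve 21 mm across, z=26 to 66 mm over the crank's foot (this point 46 mm over it), 62 mm from the crank's axis. The screw is stiff: about 7 N at this grip keeps it turning; while the hand stands still it hardly pushes back until the jaw presses. It stays where it is left, also when tight.
- tube: Thin-walled aluminium tube, 30 mm across, 200 mm long, lying loose in the V block. Origin: its middle, x along it. The open jaw hangs 1.5 to 2.6 turns of the screw above it. The jaw is backed by springs: from first touch the push at the grip climbs by about 3 N in a quarter turn, at which the tube is pressed into the V block with about 90 N; it dents at 180 N, nearly half a turn past first touch.
- v_block: Steel V block fixed in the vice under the tube, its origin at the vice's origin; the jaw presses the tube down into it.
- deburr_tool: Bystander: deburring tool with a blue handle, 139 mm long, lying at the front.
- casting_1: Bystander: grey aluminium cover casting with round posts, 145x197x58 mm, lying at the right.
- marker: Bystander: black and white paint marker, 131 mm long, at the left.
- drill_case: Bystander: orange drill case, 96x135x33 mm, at the left.

How it is judged (in metres and radians):
On the way, in this order (a step that is already met when the one before it is completed fails the run):
1. the crank is seated on the square of the screw (horizontal distance between crank and screw_end below 0.004 m and z of crank in the frame of screw_end below -0.016 m and angle between crank's own z axis and vertical below 0.12 rad), for 0.2 s.
2. the jaw, wound down by the seated crank, presses the tube into the V block (all of step 1 and contact force between tube and v_block above 35 N), for 0.1 s.
At the end, for the whole second after the job is handed in: The tube is pressed into the V block with 35 to 180 N and lies within 20 mm of where it was; the crank sits on the screw (axis within 4 mm, foot over 16 mm below the screw's end, upright within 0.12 rad), at rest (all of step 2 and contact force between tube and v_block below 180 N and distance of tube from where it was at the start of the episode below 0.02 m and linear speed of crank below 0.03 m/s); the robot touches nothing.
It fails at once if the tube is dented: pressed with over 180 N (contact force between tube and v_block above 180 N).
It fails at once if the crank is forced: pressed on the vice with over 80 N while its mouth is still on top of the square (contact force between crank and tube_vice above 80 N and z of crank in the frame of screw_end above -0.0065 m).
It fails at once if one of the bystanders is pushed more than 30 mm (distance of any of deburr_tool, casting_1, marker, drill_case from where it was at the start of the episode above 0.03 m).
It also fails if it takes over 72 s, if anything falls off the work surface, if the arm or the gripper's body presses on something with over 40 N, if the wrist force passes 120 N, or if a joint passes its speed limit or range.

ROBOT

A 6-joint arm with a two-finger parallel gripper is mounted at the origin on a cart in front of the work surface, level with it; the furniture and walls round the work are solid. World frame = base frame: x ahead of the robot, y to its left, z up, the work surface at z = 0. Lengths are in m, angles in degrees, forces in N, time in s.
With the tool pointing down it reaches from about 0.4 to 0.825 m from the base axis. Payload 7 kg.
Tool frame: the origin (TCP) lies between the finger pads; the fingertips stand 19 mm ahead of it and the grasp point (between the pads) is the TCP; y points along the fingers, x is the direction in which the jaws open and shut, and the axes are right-handed (so a half turn about y gives the same grasp; the last joint's range is limited). The gripper opens to 88 mm and grips with 3 to 60 N. Pads are 19 mm wide; open, the fingers measure 130 mm over their backs; the gripper's body (78 mm by 193 mm) begins 47 mm behind the grasp point.
Start: joints at [90.991, 20.546, 0.682, 0, -70.136, -16.507], TCP at [0.181, 0.65, 0.246] pointing down, gripper open.
Joint ranges: [-176.03, 176.03], [-82.01, 121.73], [-58.28, 71.71], [-173.87, 95.51], [-174.79, -0.11], [-173.66, 173.66]. Speed limits (degrees/s): [136.94, 136.94, 172.46, 180, 180, 180].

INTERFACE

Orientations are given as [roll, pitch, yaw] about the fixed x, y, z axes, in that order (R = Rz(yaw) Ry(pitch) Rx(roll)).
In Python, from plant import r gives the robot as it stands. The module is installed in compiled form; this text tells all that it offers.
- The arm moves only by the tool jog_arm, never from a script. Its argument "steps" is a list of rows, each a list of 5 numbers: the closure, from 0 (fully open) to 1 (shut), then the shift along the tool's x, y, z in m, then the turn about the tool's y in degrees. In form: [[jaw, x, y, z, turn], ...]. A call has 1 to 12 rows; each row shifts and turns the commanded pose from where the row before left it, along the tool's axes as they then stand; what a row does not reach is not made up. A row lasts 1/12 s, in which the tool goes at most 41.7 mm and 7.16 degrees, less where a joint would pass 70% of its speed; a pose out of reach is approached as far as the arm can. A call with a gripper value outside its range is refused whole. The fingers move at their own pace and stop on an object; "squeeze" is the grip in N (left out, the last holds). Time passes only in rows, so rows that do not move let the fingers close. It gives the time, the measured TCP pose, the force and the opening at its end, in the units of the state.
- r.get_state(): the state, without advancing time (a new reading comes with each control period).
- r.capture(name): name is "scene" or "top"; returns a dict with "image" (420x560x3 uint8, red, green, blue), "vfov" (degrees; the focal length in pixels is half the picture's height over the tangent of half this angle, whatever the lens; pixels are square), "cx", "cy" (the principal point, pixels), "D" ([k1, k2, p1, p2, k3] as OpenCV has them; the pictures are not rectified), "R" (3x3) and "t" (3): a world point X has camera coordinates R X + t. Camera axes: x right, y down, z forward; pixel columns grow to the right and rows downward; lengths in m; the calibration is good to about 2 mm. A picture is of the moment at which its call begins. There is no depth.
- r.close_job(): hands the job in, once; it reports no verdict.
The state is a dict: "time_s": time; "joints": joint angles; "qd": joint speeds; "joint_torque": joint torques, N m; "tcp_pos": TCP position; "eef_rot": TCP orientation; "contact_force": force on the tool from outside, world axes, zero at the start; "moment": the same for the moment, N m; "gripper_width": finger opening in m.
Only numpy, scipy, OpenCV 4.12 (cv2) and the standard library are available. Lean on these libraries where they do the work, as an engineer would, in place of code of your own. Each camera call takes 0.05 s, during which the arm holds its last target.

## Working session

There is one attempt and no reset: what is moved stays moved. The work goes in short steps, Python scripts to look and compute and a tool call to move; the robot and the scene stay as the last step left them, time stands still between calls to the robot, and variables do not carry over. Pictures are saved under pics/ and viewed, and the job is handed in when it is done.

Besides the shell and the picture viewer there is one more tool, called after "Call:" by a JSON object that holds its "method" and its "body", one argument or row to a line. jog_arm: Moves the arm, as the interface text tells. Its arguments: {"type":"object","properties":{"steps":{"type":"array","items":{"type":"array","items":{"type":"number"}}},"squeeze":{"type":"number"}},"required":["steps"]}

```bash
mkdir -p pics
python3 - <<'E'
from plant import r
import cv2,json
s=r.get_state(); print(s)
for n in("scene","top"):
    c=r.capture(n); cv2.imwrite(f"pics/{n}0.png",c["image"][:,:,::-1])
    print(n,{k:(v.tolist() if hasattr(v,'tolist') else v) for k,v in c.items() if k!="image"})
E
```

```text
{'time_s': 0.0, 'joints': array([ 9.09928162e+01,  2.05906041e+01,  6.34972796e-01, -2.05484579e-02,
       -7.01359048e+01, -1.65045495e+01]), 'qd': array([ 0.07827989, -0.03864001,  0.01995088,  0.00511255,  0.00271186,
        0.07031253]), 'joint_torque': array([ 2.31246820e-03, -5.82719815e+01,  2.93048894e+01,  6.99687839e+00,
        6.92914036e-03, -1.57630489e-04]), 'tcp_pos': array([0.18044397, 0.6499668 , 0.2446398 ]), 'eef_rot': array([-8.99925139e+01, -9.32528951e-02, -1.05518737e+02]), 'contact_force': array([-0.43558492, -0.58217759, -0.42384259]), 'moment': array([-0.00843342, -0.00613289,  0.02600666]), 'gripper_width': 0.08773212311936639}
scene {'vfov': 57.466365966267745, 'cx': 277.73373166074134, 'cy': 209.18801366260095, 'D': [-0.011022116404118185, 0.0, 0.0, 0.0, 0.0], 'R': [[0.8724598854260524, -0.4885541948280144, -0.011337858629842329], [-0.22452121449499174, -0.3801269808946385, -0.8972701391652468], [0.4340552644123252, 0.7853777926016737, -0.44133632336809625]], 't': [-0.4299396151228443, 0.292956081585097, 0.9674200498155626]}
top {'vfov': 42.39532449347667, 'cx': 277.3396995314378, 'cy': 209.32519623832857, 'D': [0.07145769077450234, 0.0, 0.0, 0.0, 0.0], 'R': [[-0.02412488262344625, -0.9996686987238762, -0.008971222331291358], [-0.9834623394990615, 0.025343126615345955, -0.17933084709662095], [0.1794987933815658, 0.004496523665128868, -0.9837479171258716]], 't': [0.08438258447731664, 0.5295686030272632, 1.5573125737228002]}
```

View pics/scene0.png

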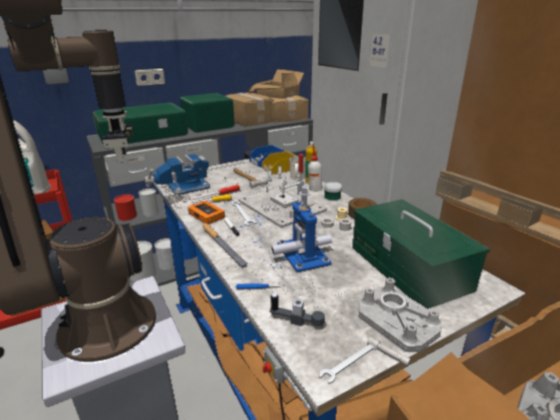

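View pics/top0.png

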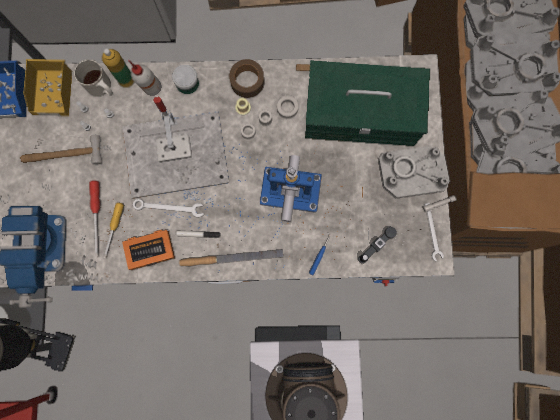

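Scene view: the vice is at about (305,240) and the crank at (297,310). Top view: the vice is at (291,188), and the crank at (377,245), with the black grip at (363,258) and the weight at (390,233). Next I'll zoom in.

```bash
cat > h.py <<'E'
import numpy as np,cv2
from plant import r
def K(c):
    f=210/np.tan(np.radians(c["vfov"]/2)); return np.array([[f,0,c["cx"]],[0,f,c["cy"]],[0,0,1]])
def ray(c,p):
    u=cv2.undistortPoints(np.array([[p]],float),K(c),np.array(c["D"]))[0,0]
    R=np.array(c["R"]);t=np.array(c["t"])
    d=R.T@np.array([u[0],u[1],1]); return -R.T@t,d/np.linalg.norm(d)
def onz(c,p,z):
    o,d=ray(c,p); return o+d*(z-o[2])/d[2]
def proj(c,X):
    R=np.array(c["R"]);rv=cv2.Rodrigues(R)[0]
    return cv2.projectPoints(np.array(X,float).reshape(-1,1,3),rv,np.array(c["t"],float),K(c),np.array(c["D"]))[0][:,0]
def tri(c1,p1,c2,p2):
    o1,d1=ray(c1,p1);o2,d2=ray(c2,p2)
    s=np.linalg.lstsq(np.c_[d1,-d2],o2-o1,rcond=None)[0]
    a=o1+s[0]*d1;b=o2+s[1]*d2; return (a+b)/2,np.linalg.norm(a-b)
def crop(im,x0,y0,x1,y1,k,name):
    cv2.imwrite(name,cv2.resize(im[y0:y1,x0:x1,::-1],None,fx=k,fy=k,interpolation=cv2.INTER_CUBIC))
E
python3 - <<'E'
from h import *
T=r.capture("top");S=r.capture("scene")
import pickle;pickle.dump((T,S),open("c0.pkl","wb"))
crop(T["image"],250,145,330,225,8,"pics/a1.png")
crop(T["image"],340,215,420,275,8,"pics/a2.png")
crop(S["image"],260,190,340,280,6,"pics/a3.png")
crop(S["image"],260,280,340,340,8,"pics/a4.png")
E
```

```text
(no output)
```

View pics/a1.png

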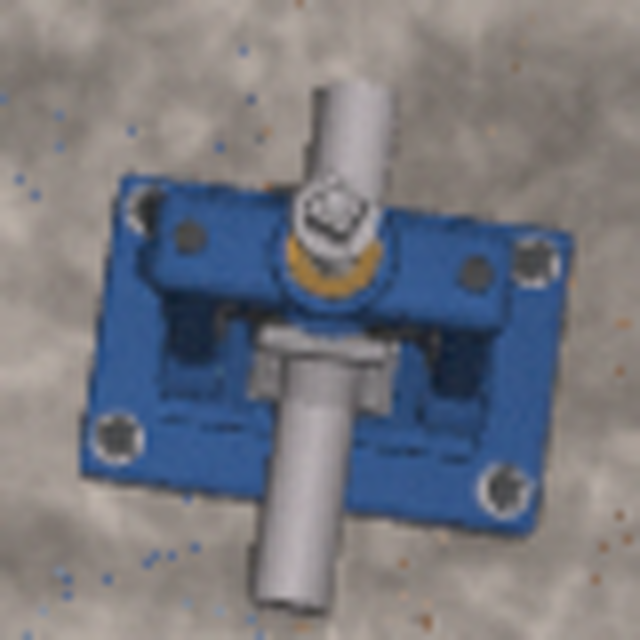

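View pics/a2.png

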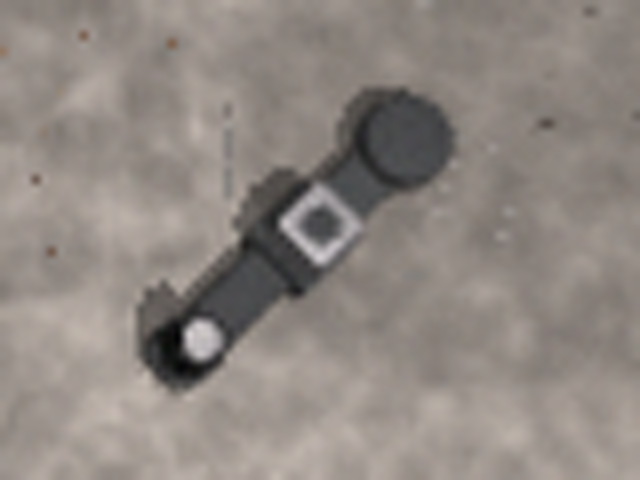

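View pics/a3.png

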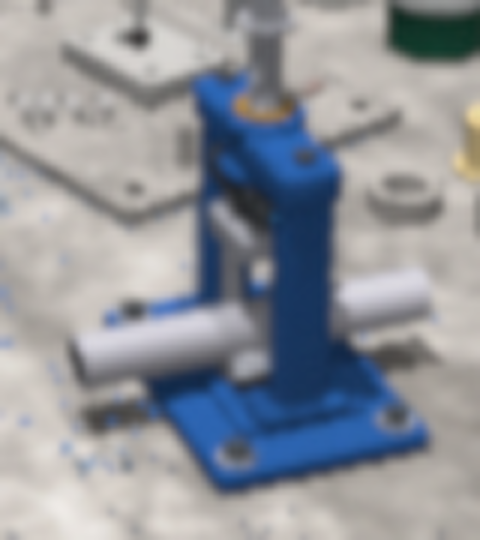

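View pics/a4.png

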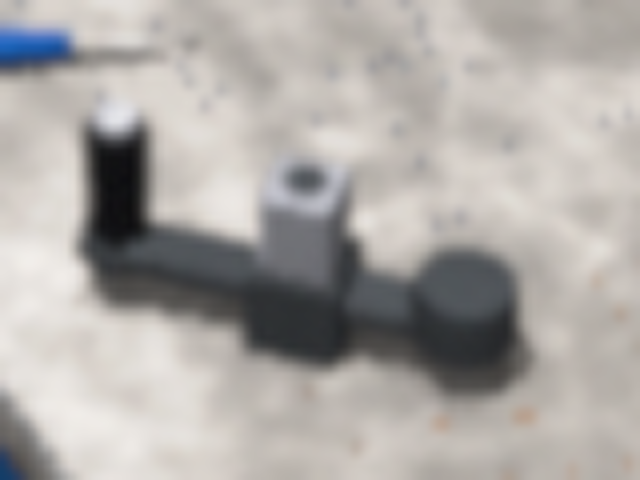

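Run:
```python
from h import *
import pickle;T,S=pickle.load(open("c0.pkl","rb"))
crop(T["image"],276,156,306,186,20,"pics/b1.png")
crop(S["image"],285,170,325,210,15,"pics/b2.png")
```

```text
(no output)
```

View pics/b1.png

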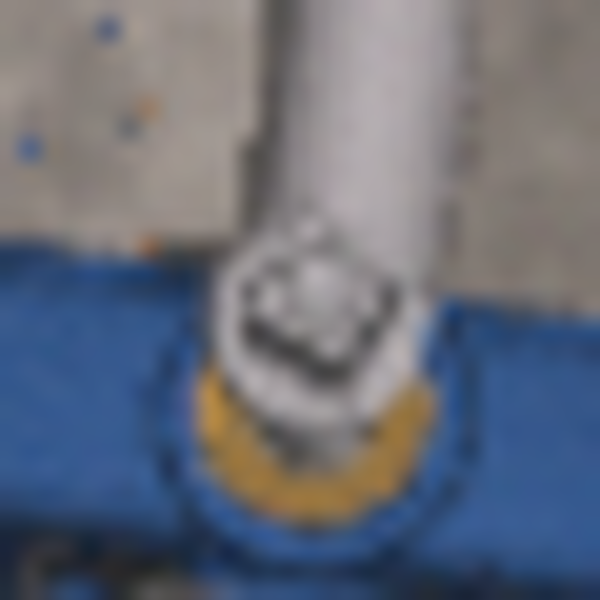

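View pics/b2.png

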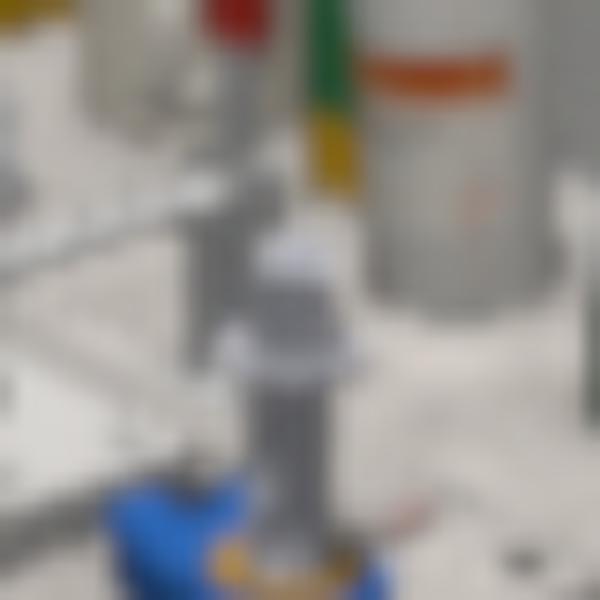

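Run:
```python
from h import *
import pickle;T,S=pickle.load(open("c0.pkl","rb"))
np.set_printoptions(precision=4,suppress=True)
def ut(x,y,x0,y0,k): return (x0+(x+.5)/k-.5,y0+(y+.5)/k-.5)
head_t=ut(320,224,340,215,8);head_s=ut(306,177,260,280,8)
g_t=ut(202,340,340,215,8);g_s=ut(118,118,260,280,8)
w_t=ut(406,140,340,215,8)
e_t=ut(322,290,276,156,20);e_s=ut(295,252,285,170,15)
for n,a,b in(("head",head_t,head_s),("grip",g_t,g_s),("end",e_t,e_s)): print(n,*tri(T,a,S,b))
print("head z60",onz(T,head_t,.06),onz(S,head_s,.06))
h=onz(T,head_t,.06);g=onz(T,g_t,.068);print("grip",g,"dist",np.linalg.norm((g-h)[:2]),"yaw",np.degrees(np.arctan2(*(g-h)[[1,0]])))
w=onz(T,w_t,.03);print("w",w,np.degrees(np.arctan2(*(h-w)[[1,0]])))
for z in(.2,.21,.22,.23,.24):print(z,onz(T,e_t,z),onz(S,e_s,z))
E1=[ut(x,y,276,156,20) for x,y in((245,325),(335,385),(400,290))]
P=[onz(T,p,.21) for p in E1]
for i in(0,1):
  d=P[i+1]-P[i];print("edge",np.linalg.norm(d),np.degrees(np.arctan2(d[1],d[0])))
# vice base corners z=.014
C=[ut(x,y,250,145,8) for x,y in((125,178),(575,236),(535,535),(82,475))]
Q=np.array([onz(T,p,.014) for p in C]);print(Q,Q.mean(0))
for i in range(4):
  d=Q[(i+1)%4]-Q[i];print(np.linalg.norm(d),np.degrees(np.arctan2(d[1],d[0])))
C=[ut(x,y,340,215,8) for x,y in((320,184),(360,226),(320,267),(278,222))]
Q=np.array([onz(T,p,.06) for p in C]);print(Q.mean(0))
for i in range(4):
  d=Q[(i+1)%4]-Q[i];print(np.linalg.norm(d),np.degrees(np.arctan2(d[1],d[0])))
```

```text
head [ 0.4248 -0.2233  0.0586] 0.0016202084570556144
grip [ 0.3833 -0.1773  0.0662] 0.0020919003736790047
end [0.6021 0.0296 0.2393] 0.002101655017089727
head z60 [ 0.4239 -0.2227  0.06  ] [ 0.4247 -0.2249  0.06  ]
grip [ 0.3822 -0.1766  0.068 ] dist 0.062106779059650015 yaw 132.17015456299512
w [ 0.4578 -0.2616  0.03  ] 131.05883577235718
0.2 [0.6112 0.0291 0.2   ] [0.6546 0.1078 0.2   ]
0.21 [0.6086 0.0293 0.21  ] [0.6416 0.0879 0.21  ]
0.22 [0.6061 0.0296 0.22  ] [0.6285 0.068  0.22  ]
0.23 [0.6035 0.0298 0.23  ] [0.6154 0.0481 0.23  ]
0.24 [0.6009 0.0301 0.24  ] [0.6024 0.0281 0.24  ]
edge 0.014678091007688613 -125.99138535242734
edge 0.015820689488051688 -35.255756785277654
[[ 0.6715  0.1054  0.014 ]
 [ 0.644  -0.0663  0.014 ]
 [ 0.5282 -0.0467  0.014 ]
 [ 0.5557  0.1241  0.014 ]] [0.5999 0.0291 0.014 ]
0.17390887679406108 -99.09386919080417
0.11739078648864709 170.4134540944226
0.1730412891086242 80.84636654884882
0.11720603586149475 -9.163153079430591
[ 0.4236 -0.2225  0.06  ]
0.020634670265572072 -139.24042631381514
0.021079918297246435 133.5917451276933
0.02187103688191439 40.28655304615903
0.020874512069994387 -49.77305728436575
```

Both views agree. The crank axis is at about (0.4243, -0.2228) with yaw about 131.5°. The screw axis is at (0.601, 0.0295) with its end at z≈0.239 and the square at 54.4° mod 90. Next I move over towards the crank.

Call:
{"method": "jog_arm", "body": {
  "steps": [
    [0,0.0262,0,0.0305,0],
    [0,0.0262,0,0.0305,0],
    [0,0.0262,0,0.0305,0],
    [0,0.0262,0,0.0305,0],
    [0,0.0262,0,0.0305,0],
    [0,0.0262,0,0.0305,0],
    [0,0.0262,0,0.0305,0],
    [0,0.0262,0,0.0305,0],
    [0,0.0262,0,0.0305,0],
    [0,0.0262,0,0.0305,0],
    [0,0.0262,0,0.0305,0],
    [0,0.0262,0,0.0305,0]
  ],
  "squeeze": 40
}}

```text
time_s: 1.2
tcp_pos: [0.4497, 0.2477, 0.2458]
eef_rot: [-90.0, 0.0, -105.5]
contact_force: [1.1, 0.7, -0.4]
gripper_width: 0.0874
```

Call:
{"method": "jog_arm", "body": {
  "steps": [
    [0,0.0386,0,0.0085,0],
    [0,0.0386,0,0.0085,0],
    [0,0.0386,0,0.0085,0],
    [0,0.0386,0,0.0085,0],
    [0,0.0386,0,0.0085,0],
    [0,0.0386,0,0.0085,0],
    [0,0.0386,0,0.0085,0],
    [0,0.0386,0,0.0085,0],
    [0,0.0386,0,0.0085,0],
    [0,0.0386,0,0.0085,0],
    [0,0.0386,0,0.0085,0],
    [0,0.0386,0,0.0085,0]
  ]
}}

```text
time_s: 2.2
tcp_pos: [0.4229, -0.226, 0.2459]
eef_rot: [-90.0, 0.0, -105.5]
contact_force: [2.0, -0.3, -0.3]
gripper_width: 0.0877
```

Call:
{"method": "jog_arm", "body": {
  "steps": [
    [0,0,0.02,0,6.6],
    [0,0,0.02,0,6.6],
    [0,0,0.02,0,6.6],
    [0,0,0.02,0,6.6],
    [0,0,0,0,6.6],
    [0,0,0,0,0],
    [0,0,0,0,0]
  ]
}}

```text
time_s: 2.78
tcp_pos: [0.4237, -0.2242, 0.1657]
eef_rot: [-90.0, -0.0, -138.3]
contact_force: [0.5, 0.0, 0.9]
gripper_width: 0.0877
```

Call:
{"method": "jog_arm", "body": {
  "steps": [
    [0,-0.0014,0.03,-0.0006,0],
    [0,0,0.03,0,0],
    [0,0,0.03,0,0],
    [0,0,0.0227,0,0],
    [0,0,0,0,0],
    [0.5,0,0,0,0],
    [1,0,0,0,0],
    [1,0,0,0,0],
    [1,0,0,0,0],
    [1,0,0,0,0],
    [1,0,0,0,0],
    [1,0,0,0,0]
  ],
  "squeeze": 40
}}

```text
time_s: 3.78
tcp_pos: [0.4244, -0.2227, 0.0534]
eef_rot: [-90.0, 0.0, -138.5]
contact_force: [0.6, 0.2, -0.4]
gripper_width: 0.0462
```

Run:
```python
from h import *
s=r.get_state();print({k:np.round(s[k],3) for k in("time_s","joints","tcp_pos","eef_rot","contact_force","gripper_width")})
T=r.capture("top");S=r.capture("scene")
crop(T["image"],320,195,440,285,6,"pics/d1.png")
crop(S["image"],240,250,360,340,6,"pics/d2.png")
```

```text
{'time_s': np.float64(3.783), 'joints': array([-4.1030e+00,  1.5042e+01, -3.7375e+01,  3.0000e-03, -3.7528e+01,
        4.5594e+01]), 'tcp_pos': array([ 0.424, -0.223,  0.053]), 'eef_rot': array([-8.99590e+01,  3.80000e-02, -1.38507e+02]), 'contact_force': array([ 0.604,  0.159, -0.388]), 'gripper_width': np.float64(0.046)}
```

View pics/d2.png

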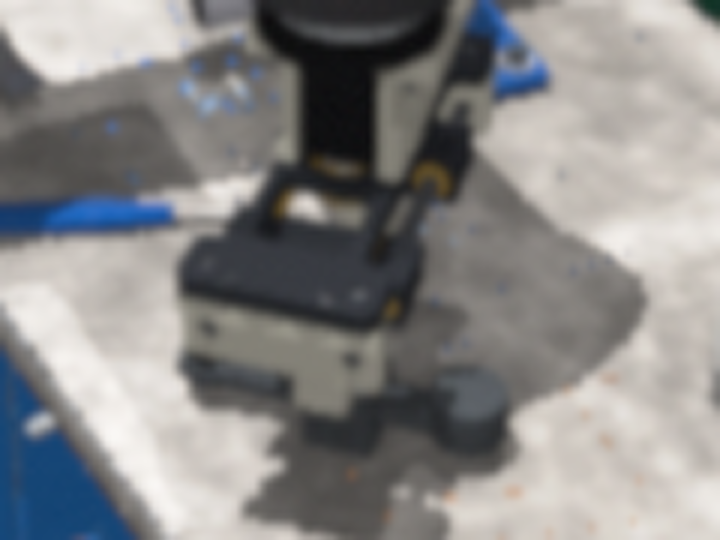

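The gripper stands astride the head with the fingers still closing; the foot and weight show at about (475,410) in the crop. I let it close and then lift a little.

Call:
{"method": "jog_arm", "body": {
  "steps": [
    [1,0,0,0,0],
    [1,0,0,0,0],
    [1,0,0,0,0],
    [1,0,0,0,0],
    [1,0,0,0,0],
    [1,0,0,0,0]
  ]
}}

```text
time_s: 4.38
tcp_pos: [0.4238, -0.2228, 0.0528]
eef_rot: [-90.0, -0.0, -138.5]
contact_force: [-2.5, -1.9, 2.7]
gripper_width: 0.024
```

Call:
{"method": "jog_arm", "body": {
  "steps": [
    [1,0,-0.005,0,0],
    [1,0,-0.02,0,0],
    [1,0,-0.03,0,0],
    [1,0,-0.035,0,0],
    [1,0,-0.035,0,0],
    [1,0,-0.035,0,0],
    [1,0,-0.035,0,0],
    [1,0,-0.035,0,0],
    [1,0,-0.015,0,0],
    [1,0,0,0,0]
  ]
}}

```text
time_s: 5.22
tcp_pos: [0.4259, -0.2229, 0.3021]
eef_rot: [-89.7, 0.3, -138.5]
contact_force: [1.0, -0.4, -4.2]
gripper_width: 0.0234
```

Call:
{"method": "jog_arm", "body": {
  "steps": [
    [1,-0.015,-0.01,-0.004,0],
    [1,-0.031,-0.005,-0.0075,0],
    [1,-0.035,0,-0.0085,0],
    [1,-0.035,0,-0.0085,0],
    [1,-0.035,0,-0.0085,0],
    [1,-0.035,0,-0.0085,0],
    [1,-0.035,0,-0.0085,0],
    [1,-0.035,0,-0.0085,0],
    [1,-0.03,0,-0.007,0],
    [1,-0.0128,0,-0.0027,0],
    [1,0,0,0,-6.5],
    [1,0,0,0,-6.4]
  ]
}}

```text
time_s: 6.22
tcp_pos: [0.5999, 0.0306, 0.3102]
eef_rot: [-90.2, -0.1, -125.3]
contact_force: [-0.0, 0.1, -3.7]
gripper_width: 0.024
```

Call:
{"method": "jog_arm", "body": {
  "steps": [
    [1,0,0,0,0],
    [1,0,0,0,0],
    [1,0,0,0,0]
  ]
}}

```text
time_s: 6.47
tcp_pos: [0.5997, 0.0291, 0.3121]
eef_rot: [-90.1, -0.0, -125.8]
contact_force: [-0.1, 0.4, -4.5]
gripper_width: 0.0237
```

Run:
```python
from h import *
s=r.get_state();print({k:np.round(s[k],4) for k in("time_s","joints","tcp_pos","eef_rot","contact_force","moment","gripper_width")})
T=r.capture("top");S=r.capture("scene")
import pickle;pickle.dump((T,S),open("c1.pkl","wb"))
crop(T["image"],230,110,350,200,6,"pics/e1.png")
crop(S["image"],240,130,360,220,6,"pics/e2.png")
```

```text
{'time_s': np.float64(6.4667), 'joints': array([ 2.13940e+01,  1.15871e+01, -3.01790e+00, -2.42000e-02,
       -7.54570e+01,  3.27724e+01]), 'tcp_pos': array([0.5997, 0.0291, 0.3121]), 'eef_rot': array([-9.005330e+01, -3.940000e-02, -1.258397e+02]), 'contact_force': array([-0.0838,  0.411 , -4.5026]), 'moment': array([ 0.0407,  0.0068, -0.0446]), 'gripper_width': np.float64(0.0237)}
```

View pics/e1.png

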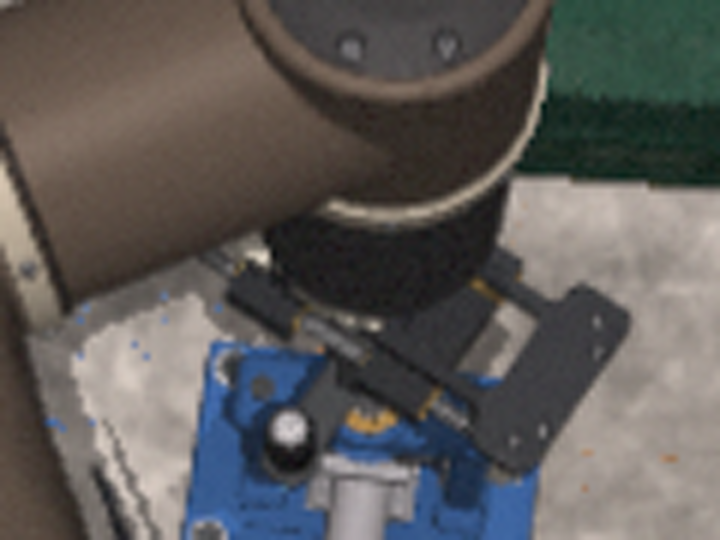

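View pics/e2.png

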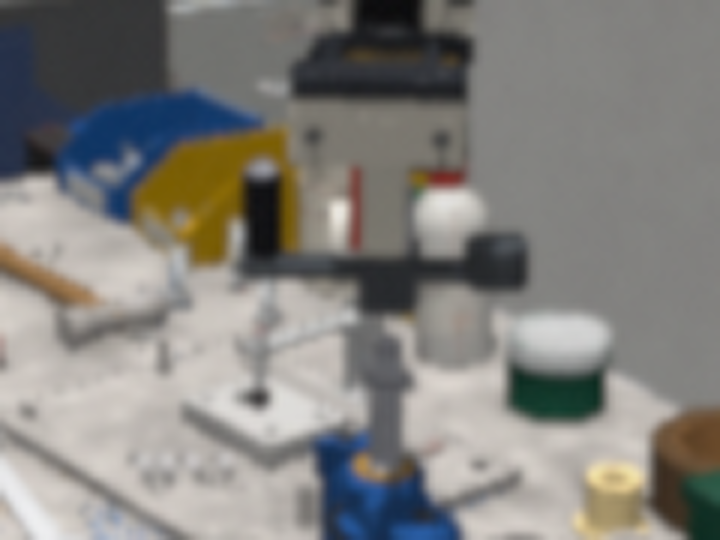

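Run:
```python
from h import *
import pickle;T,S=pickle.load(open("c1.pkl","rb"))
def ut(x,y,x0,y0,k): return (x0+(x+.5)/k-.5,y0+(y+.5)/k-.5)
g,e=tri(T,ut(291,427,230,110,6),S,ut(263,170,240,130,6));print(g,e)
a=np.radians(144.2);print(g[:2]-.062*np.array([np.cos(a),np.sin(a)]))
print(proj(S,[[.601,.0295,.239],[.5997,.0291,.259]]), ut(386,338,240,130,6),ut(389,303,240,130,6))
```

```text
[0.55264203 0.06616241 0.3264795 ] 0.0007291770648803596
[0.60292799 0.02989503]
[[303.56474417 186.58031846]
 [303.3919114  180.48851365]] (303.9166666666667, 185.91666666666666) (304.4166666666667, 180.08333333333334)
```

Call:
{"method": "jog_arm", "body": {
  "steps": [
    [1,-0.0008,0.005,0.0006,0],
    [1,0,0.006,0,0],
    [1,0,0.005,0,0],
    [1,0,0.002,0,0],
    [1,0,0.001,0,0],
    [1,0,0.001,0,0],
    [1,0,0.001,0,0],
    [1,0,0,0,0]
  ]
}}

```text
time_s: 7.23
tcp_pos: [0.6011, 0.0296, 0.2918]
eef_rot: [-90.0, 0.0, -125.6]
contact_force: [-0.1, -0.4, -5.1]
gripper_width: 0.0239
```

Call:
{"method": "jog_arm", "body": {
  "steps": [
    [1,0,0.001,0,0],
    [1,0,0.001,0,0],
    [1,0,0,0,0]
  ]
}}

```text
time_s: 7.48
tcp_pos: [0.601, 0.0294, 0.2899]
eef_rot: [-90.0, -0.0, -125.6]
contact_force: [-0.0, -0.2, -4.0]
gripper_width: 0.0239
```

Foot at about 0.237, still free. I continue down in small steps.

Call:
{"method": "jog_arm", "body": {
  "steps": [
    [1,0,0.001,0,0],
    [1,0,0.001,0,0],
    [1,0,0,0,0]
  ]
}}

```text
time_s: 7.73
tcp_pos: [0.6007, 0.0293, 0.2876]
eef_rot: [-90.0, -0.1, -125.6]
contact_force: [-1.3, -2.7, -3.7]
gripper_width: 0.0237
```

Call:
{"method": "jog_arm", "body": {
  "steps": [
    [1,0,0.001,0,0],
    [1,0,0.001,0,0],
    [1,0,0,0,0]
  ]
}}

```text
time_s: 7.98
tcp_pos: [0.6007, 0.0293, 0.2854]
eef_rot: [-90.0, -0.1, -125.6]
contact_force: [-2.9, -3.1, -3.8]
gripper_width: 0.0238
```

Call:
{"method": "jog_arm", "body": {
  "steps": [
    [1,0,0.001,0,0],
    [1,0,0.0005,0,0],
    [1,0,0,0,0]
  ]
}}

```text
time_s: 8.23
tcp_pos: [0.6008, 0.0293, 0.2841]
eef_rot: [-90.0, -0.1, -125.6]
contact_force: [-3.9, -3.8, -3.6]
gripper_width: 0.0234
```

Call:
{"method": "jog_arm", "body": {
  "steps": [
    [1,0.0004,0.001,0,0],
    [1,0,0.001,0,0],
    [1,0,0,0,0]
  ]
}}

```text
time_s: 8.48
tcp_pos: [0.6007, 0.0292, 0.2821]
eef_rot: [-90.0, -0.0, -125.6]
contact_force: [-3.8, -4.2, -3.5]
gripper_width: 0.0239
```

Call:
{"method": "jog_arm", "body": {
  "steps": [
    [1,0.0003,0.001,0,0],
    [1,0,0.001,0,0],
    [1,0,0,0,0]
  ]
}}

```text
time_s: 8.73
tcp_pos: [0.6007, 0.0291, 0.2802]
eef_rot: [-90.0, 0.0, -125.6]
contact_force: [-3.2, -2.3, -3.2]
gripper_width: 0.0234
```

Run:
```python
from h import *
s=r.get_state();print({k:np.round(s[k],4) for k in("time_s","tcp_pos","eef_rot","contact_force","moment")})
```

```text
{'time_s': np.float64(8.7333), 'tcp_pos': array([0.6007, 0.0291, 0.2802]), 'eef_rot': array([-9.000950e+01,  4.600000e-03, -1.256142e+02]), 'contact_force': array([-3.1919, -2.2832, -3.1937]), 'moment': array([-1.1314,  1.2782,  0.0572])}
```

It slides down with no upward push, so the angle is right. Down to the collar.

Call:
{"method": "jog_arm", "body": {
  "steps": [
    [1,0.0002,0.002,-0.0002,0],
    [1,0,0.002,0,0],
    [1,0,0.001,0,0],
    [1,0,0,0,0]
  ]
}}

```text
time_s: 9.07
tcp_pos: [0.6005, 0.0291, 0.2749]
eef_rot: [-90.0, 0.0, -125.6]
contact_force: [-3.0, -2.3, -5.1]
gripper_width: 0.0239
```

Call:
{"method": "jog_arm", "body": {
  "steps": [
    [1,0.0002,0.001,-0.0002,0],
    [1,0,0.001,0,0],
    [1,0,0.001,0,0],
    [1,0,0,0,0]
  ]
}}

```text
time_s: 9.4
tcp_pos: [0.6005, 0.029, 0.2734]
eef_rot: [-89.9, 0.1, -125.6]
contact_force: [-3.8, -2.0, 2.1]
gripper_width: 0.0238
```

Call:
{"method": "jog_arm", "body": {
  "steps": [
    [1,0,0.001,0,0],
    [1,0,0.001,0,0],
    [1,0,0,0,0]
  ]
}}

```text
time_s: 9.65
tcp_pos: [0.6007, 0.029, 0.2732]
eef_rot: [-89.9, 0.1, -125.6]
contact_force: [-8.5, -0.2, 14.7]
gripper_width: 0.0235
```

Call:
{"method": "jog_arm", "body": {
  "steps": [
    [0.9,0,-0.001,0,0],
    [0.5,0,0,0,0],
    [0,0,0,0,0],
    [0,0,0,0,0],
    [0,0,0,0,0],
    [0,0,0,0,0]
  ]
}}

```text
time_s: 10.15
tcp_pos: [0.6005, 0.0292, 0.2712]
eef_rot: [-90.0, 0.0, -125.6]
contact_force: [1.6, -0.3, -0.2]
gripper_width: 0.0518
```

Run:
```python
from h import *
s=r.get_state();print({k:np.round(s[k],4) for k in("time_s","tcp_pos","eef_rot","contact_force","moment","gripper_width")})
T=r.capture("top");S=r.capture("scene")
import pickle;pickle.dump((T,S),open("c2.pkl","wb"))
crop(T["image"],250,130,330,200,8,"pics/f1.png")
crop(S["image"],260,150,340,220,8,"pics/f2.png")
```

```text
{'time_s': np.float64(10.15), 'tcp_pos': array([0.6005, 0.0292, 0.2712]), 'eef_rot': array([-8.999160e+01,  2.030000e-02, -1.256105e+02]), 'contact_force': array([ 1.5874, -0.347 , -0.1918]), 'moment': array([ 0.0349, -0.0141,  0.0053]), 'gripper_width': np.float64(0.0518)}
```

View pics/f1.png

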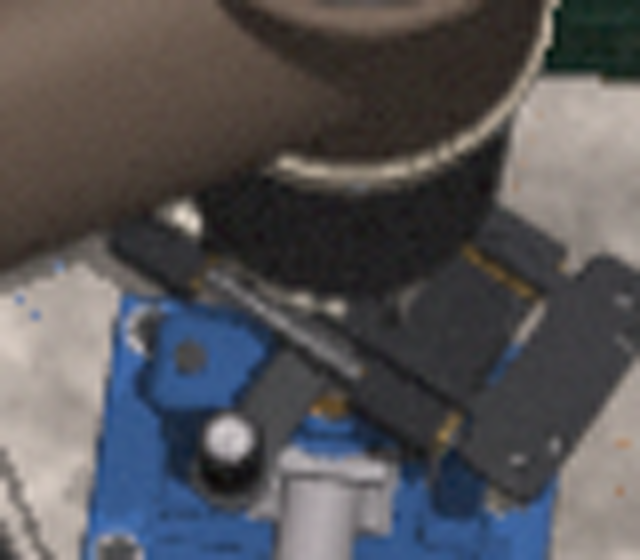

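View pics/f2.png

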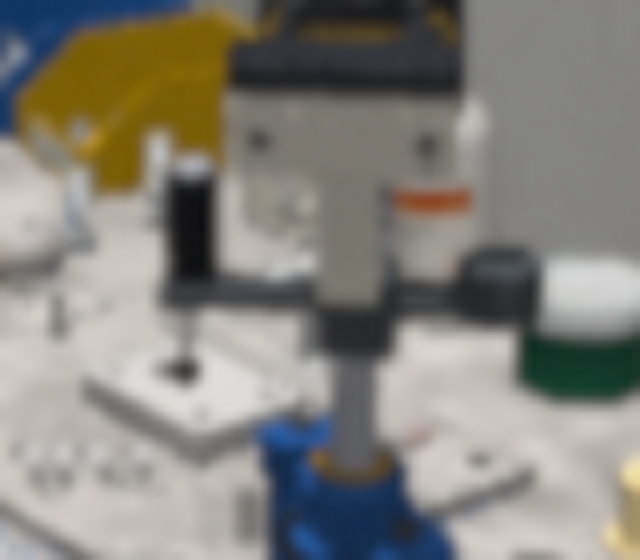

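Seated: the foot hides the collar and square (around (352,330) in the crop) and the crank is level. The grip cap is at (229,436) in the top crop and (194,168) in the scene crop.

Run:
```python
from h import *
import pickle;T,S=pickle.load(open("c2.pkl","rb"))
def ut(x,y,x0,y0,k): return (x0+(x+.5)/k-.5,y0+(y+.5)/k-.5)
p=ut(229,436,250,130,8)
g,e=tri(T,p,S,ut(194,168,260,150,8));print(g,e)
for z in (.284,.287,.29):
  q=onz(T,p,z); d=q[:2]-[.6006,.029]; print(q,np.hypot(*d),np.degrees(np.arctan2(d[1],d[0])))
```

```text
[0.55352401 0.06610116 0.28717584] 0.001111502875769345
[0.55374059 0.06634118 0.284     ] 0.05991801022355256 141.44946840323246
[0.55304753 0.0663358  0.287     ] 0.06045824695376611 141.8627873680978
[0.55235446 0.06633042 0.29      ] 0.0610015740250274 142.2687644727086
```

Call:
{"method": "jog_arm", "body": {
  "steps": [
    [0,0,0,0,0],
    [0,0,0,-0.012,0],
    [0,0,0,-0.02,0],
    [0,0,0,-0.02,0],
    [0,0.001,0,-0.01,0],
    [0.6,0,0,0,0],
    [1,0,0,0,0],
    [1,0,0,0,0],
    [1,0,0,0,0],
    [1,0,0,0,0],
    [1,0,0,0,0],
    [1,0,0,0,0]
  ],
  "squeeze": 25
}}

```text
time_s: 11.25
tcp_pos: [0.5494, 0.064, 0.2711]
eef_rot: [-90.0, -0.0, -125.6]
contact_force: [0.5, 0.1, 0.0]
gripper_width: 0.0462
```

Call:
{"method": "jog_arm", "body": {
  "steps": [
    [1,0,0,0,0],
    [1,0,0,0,0],
    [1,0,0,0,0],
    [1,0,0,0,0],
    [1,0,0,0,0],
    [1,0,0,0,0]
  ]
}}

```text
time_s: 11.75
tcp_pos: [0.5492, 0.0642, 0.2714]
eef_rot: [-90.0, -0.0, -125.6]
contact_force: [-0.1, -0.8, -0.8]
gripper_width: 0.0205
```

```bash
cat > circ.py <<'E'
import sys,numpy as np
def rows(th0,n,step,psi=-125.6,rad=.0622,C=(.6006,.029),start=None,jaw=1):
    p=np.radians(psi);th=np.radians(th0-step*np.arange(n+1))
    P=np.c_[np.cos(th),np.sin(th)]*rad
    if start is not None: P[0]=np.array(start)-C
    d=np.diff(P,axis=0)
    x=d@[np.cos(p),np.sin(p)];z=d@[-np.sin(p),np.cos(p)]
    return [[jaw,round(float(a),4),round(16e-3*step/360,5),round(float(b),4),0] for a,b in zip(x,z)]
if __name__=="__main__":
    a=[float(v) for v in sys.argv[1:4]]
    print(rows(a[0],int(a[1]),a[2])); print("end",a[0]-a[1]*a[2])
E
python3 circ.py 145.6 12 5
```

```text
[[1, -0.0054, 0.00022, 0.0001, 0], [1, -0.0054, 0.00022, 0.0006, 0], [1, -0.0053, 0.00022, 0.0011, 0], [1, -0.0052, 0.00022, 0.0015, 0], [1, -0.0051, 0.00022, 0.002, 0], [1, -0.0049, 0.00022, 0.0024, 0], [1, -0.0046, 0.00022, 0.0028, 0], [1, -0.0044, 0.00022, 0.0032, 0], [1, -0.0041, 0.00022, 0.0036, 0], [1, -0.0037, 0.00022, 0.0039, 0], [1, -0.0034, 0.00022, 0.0042, 0], [1, -0.003, 0.00022, 0.0045, 0]]
end 85.6
```

Call:
{"method": "jog_arm", "body": {
  "steps": [
    [1,-0.0054,0.0002,0.0001,0],
    [1,-0.0054,0.0002,0.0006,0],
    [1,-0.0053,0.0002,0.0011,0],
    [1,-0.0052,0.0002,0.0015,0],
    [1,-0.0051,0.0003,0.002,0],
    [1,-0.0049,0.0003,0.0024,0],
    [1,-0.0046,0.0002,0.0028,0],
    [1,-0.0044,0.0002,0.0032,0],
    [1,-0.0041,0.0002,0.0036,0],
    [1,-0.0037,0.0002,0.0039,0],
    [1,-0.0034,0.0002,0.0042,0],
    [1,-0.003,0.0002,0.0045,0]
  ]
}}

```text
time_s: 12.75
tcp_pos: [0.6044, 0.0909, 0.2686]
eef_rot: [-90.1, -0.2, -125.6]
contact_force: [-6.5, -1.3, 3.5]
gripper_width: 0.0204
```

```bash
cat > st.py <<'E'
from h import *
s=r.get_state();C=np.array([.6006,.029]);d=s["tcp_pos"][:2]-C;t=np.arctan2(d[1],d[0])
f=s["contact_force"];rh=np.array([np.cos(t),np.sin(t)]);th=np.array([np.sin(t),-np.cos(t)])
print("t %.2f pos %s r %.4f ang %.2f"%(s["time_s"],np.round(s["tcp_pos"],4),np.hypot(*d),np.degrees(t)),"f_rad %.1f f_tan(cw+) %.1f fz %.1f w %.4f"%(f[:2]@rh,f[:2]@th,f[2],s["gripper_width"]))
E
python3 st.py; python3 circ.py 85.6 12 10
```

```text
t 12.75 pos [0.6044 0.0909 0.2686] r 0.0620 ang 86.53 f_rad -1.7 f_tan(cw+) -6.5 fz 3.5 w 0.0204
[[1, -0.0048, 0.00044, 0.0097, 0], [1, -0.003, 0.00044, 0.0104, 0], [1, -0.0012, 0.00044, 0.0108, 0], [1, 0.0007, 0.00044, 0.0108, 0], [1, 0.0026, 0.00044, 0.0105, 0], [1, 0.0044, 0.00044, 0.0099, 0], [1, 0.006, 0.00044, 0.009, 0], [1, 0.0075, 0.00044, 0.0078, 0], [1, 0.0087, 0.00044, 0.0064, 0], [1, 0.0097, 0.00044, 0.0048, 0], [1, 0.0104, 0.00044, 0.003, 0], [1, 0.0108, 0.00044, 0.0012, 0]]
end -34.400000000000006
```

The tangential force is 6.5 N and the radial force small, as it should be. On with the winding.

Call:
{"method": "jog_arm", "body": {
  "steps": [
    [1,-0.0048,0.0004,0.0097,0],
    [1,-0.003,0.0004,0.0104,0],
    [1,-0.0012,0.0005,0.0108,0],
    [1,0.0007,0.0004,0.0108,0],
    [1,0.0026,0.0004,0.0105,0],
    [1,0.0044,0.0005,0.0099,0],
    [1,0.006,0.0004,0.009,0],
    [1,0.0075,0.0004,0.0078,0],
    [1,0.0087,0.0005,0.0064,0],
    [1,0.0097,0.0004,0.0048,0],
    [1,0.0104,0.0004,0.003,0],
    [1,0.0108,0.0005,0.0012,0]
  ]
}}

```text
time_s: 13.75
tcp_pos: [0.6527, -0.0041, 0.2634]
eef_rot: [-90.0, 0.2, -125.6]
contact_force: [-0.9, 8.1, 1.1]
gripper_width: 0.0208
```

```bash
python3 st.py; python3 circ.py -34.4 12 10
```

```text
t 13.75 pos [ 0.6527 -0.0041  0.2634] r 0.0617 ang -32.47 f_rad -5.1 f_tan(cw+) -6.4 fz 1.1 w 0.0208
[[1, 0.0108, 0.00044, -0.0007, 0], [1, 0.0105, 0.00044, -0.0026, 0], [1, 0.0099, 0.00044, -0.0044, 0], [1, 0.009, 0.00044, -0.006, 0], [1, 0.0078, 0.00044, -0.0075, 0], [1, 0.0064, 0.00044, -0.0087, 0], [1, 0.0048, 0.00044, -0.0097, 0], [1, 0.003, 0.00044, -0.0104, 0], [1, 0.0012, 0.00044, -0.0108, 0], [1, -0.0007, 0.00044, -0.0108, 0], [1, -0.0026, 0.00044, -0.0105, 0], [1, -0.0044, 0.00044, -0.0099, 0]]
end -154.4
```

Call:
{"method": "jog_arm", "body": {
  "steps": [
    [1,0.0108,0.0004,-0.0007,0],
    [1,0.0105,0.0004,-0.0026,0],
    [1,0.0099,0.0005,-0.0044,0],
    [1,0.009,0.0004,-0.006,0],
    [1,0.0078,0.0004,-0.0075,0],
    [1,0.0064,0.0005,-0.0087,0],
    [1,0.0048,0.0004,-0.0097,0],
    [1,0.003,0.0004,-0.0104,0],
    [1,0.0012,0.0005,-0.0108,0],
    [1,-0.0007,0.0004,-0.0108,0],
    [1,-0.0026,0.0004,-0.0105,0],
    [1,-0.0044,0.0005,-0.0099,0]
  ]
}}

```text
time_s: 14.75
tcp_pos: [0.5441, 0.0012, 0.2586]
eef_rot: [-89.9, -0.1, -125.6]
contact_force: [0.2, -6.4, 0.2]
gripper_width: 0.0205
```

```bash
python3 st.py; python3 circ.py -154.4 12 10
```

```text
t 14.75 pos [0.5441 0.0012 0.2586] r 0.0629 ang -153.77 f_rad 2.7 f_tan(cw+) -5.8 fz 0.2 w 0.0205
[[1, -0.006, 0.00044, -0.009, 0], [1, -0.0075, 0.00044, -0.0078, 0], [1, -0.0087, 0.00044, -0.0064, 0], [1, -0.0097, 0.00044, -0.0048, 0], [1, -0.0104, 0.00044, -0.003, 0], [1, -0.0108, 0.00044, -0.0012, 0], [1, -0.0108, 0.00044, 0.0007, 0], [1, -0.0105, 0.00044, 0.0026, 0], [1, -0.0099, 0.00044, 0.0044, 0], [1, -0.009, 0.00044, 0.006, 0], [1, -0.0078, 0.00044, 0.0075, 0], [1, -0.0064, 0.00044, 0.0087, 0]]
end -274.4
```

Call:
{"method": "jog_arm", "body": {
  "steps": [
    [1,-0.006,0.0004,-0.009,0],
    [1,-0.0075,0.0004,-0.0078,0],
    [1,-0.0087,0.0005,-0.0064,0],
    [1,-0.0097,0.0004,-0.0048,0],
    [1,-0.0104,0.0004,-0.003,0],
    [1,-0.0108,0.0005,-0.0012,0],
    [1,-0.0108,0.0004,0.0007,0],
    [1,-0.0105,0.0004,0.0026,0],
    [1,-0.0099,0.0005,0.0044,0],
    [1,-0.009,0.0004,0.006,0],
    [1,-0.0078,0.0004,0.0075,0],
    [1,-0.0064,0.0005,0.0087,0]
  ]
}}

```text
time_s: 15.75
tcp_pos: [0.6043, 0.091, 0.2526]
eef_rot: [-90.1, -0.2, -125.6]
contact_force: [-6.1, -3.6, 2.7]
gripper_width: 0.0204
```

```bash
python3 st.py; python3 circ.py -274.4 12 8
python3 - <<'E'
from h import *
T=r.capture("top");S=r.capture("scene")
import pickle;pickle.dump((T,S),open("c3.pkl","wb"))
crop(S["image"],260,170,340,280,7,"pics/g2.png")
E
```

```text
t 15.75 pos [0.6043 0.091  0.2526] r 0.0621 ang 86.59 f_rad -4.0 f_tan(cw+) -5.8 fz 2.7 w 0.0204
[[1, -0.004, 0.00036, 0.0077, 0], [1, -0.0029, 0.00036, 0.0082, 0], [1, -0.0017, 0.00036, 0.0085, 0], [1, -0.0005, 0.00036, 0.0087, 0], [1, 0.0007, 0.00036, 0.0086, 0], [1, 0.0019, 0.00036, 0.0085, 0], [1, 0.0031, 0.00036, 0.0081, 0], [1, 0.0042, 0.00036, 0.0076, 0], [1, 0.0052, 0.00036, 0.0069, 0], [1, 0.0061, 0.00036, 0.0062, 0], [1, 0.0069, 0.00036, 0.0052, 0], [1, 0.0076, 0.00036, 0.0042, 0]]
end -370.4
```

View pics/g2.png

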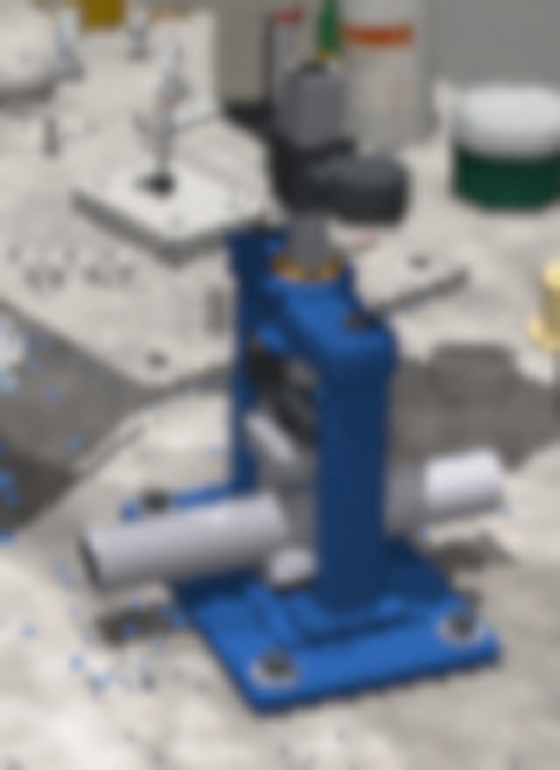

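The jaw (light plate near (275,445)) still hangs above the tube, with an estimated gap of several mm. Now I wind in smaller steps, resting at the end of each to feel.

```bash
for a in 85.6 45.6 5.6 -34.4 -74.4 -114.4 -154.4 -194.4 -234.4; do python3 circ.py $a 4 10|head -1; done
```

```text
[[1, -0.0048, 0.00044, 0.0097, 0], [1, -0.003, 0.00044, 0.0104, 0], [1, -0.0012, 0.00044, 0.0108, 0], [1, 0.0007, 0.00044, 0.0108, 0]]
[[1, 0.0026, 0.00044, 0.0105, 0], [1, 0.0044, 0.00044, 0.0099, 0], [1, 0.006, 0.00044, 0.009, 0], [1, 0.0075, 0.00044, 0.0078, 0]]
[[1, 0.0087, 0.00044, 0.0064, 0], [1, 0.0097, 0.00044, 0.0048, 0], [1, 0.0104, 0.00044, 0.003, 0], [1, 0.0108, 0.00044, 0.0012, 0]]
[[1, 0.0108, 0.00044, -0.0007, 0], [1, 0.0105, 0.00044, -0.0026, 0], [1, 0.0099, 0.00044, -0.0044, 0], [1, 0.009, 0.00044, -0.006, 0]]
[[1, 0.0078, 0.00044, -0.0075, 0], [1, 0.0064, 0.00044, -0.0087, 0], [1, 0.0048, 0.00044, -0.0097, 0], [1, 0.003, 0.00044, -0.0104, 0]]
[[1, 0.0012, 0.00044, -0.0108, 0], [1, -0.0007, 0.00044, -0.0108, 0], [1, -0.0026, 0.00044, -0.0105, 0], [1, -0.0044, 0.00044, -0.0099, 0]]
[[1, -0.006, 0.00044, -0.009, 0], [1, -0.0075, 0.00044, -0.0078, 0], [1, -0.0087, 0.00044, -0.0064, 0], [1, -0.0097, 0.00044, -0.0048, 0]]
[[1, -0.0104, 0.00044, -0.003, 0], [1, -0.0108, 0.00044, -0.0012, 0], [1, -0.0108, 0.00044, 0.0007, 0], [1, -0.0105, 0.00044, 0.0026, 0]]
[[1, -0.0099, 0.00044, 0.0044, 0], [1, -0.009, 0.00044, 0.006, 0], [1, -0.0078, 0.00044, 0.0075, 0], [1, -0.0064, 0.00044, 0.0087, 0]]
```

Call:
{"method": "jog_arm", "body": {
  "steps": [
    [1,-0.004,0.0004,0.0077,0],
    [1,-0.0029,0.0003,0.0082,0],
    [1,-0.0017,0.0004,0.0085,0],
    [1,-0.0005,0.0003,0.0087,0],
    [1,0.0007,0.0004,0.0086,0],
    [1,0,0,0,0],
    [1,0,0,0,0]
  ]
}}

```text
time_s: 16.43
tcp_pos: [0.643, 0.0735, 0.2509]
eef_rot: [-90.1, -0.1, -125.7]
contact_force: [-4.2, -1.6, 1.2]
gripper_width: 0.0203
```

```bash
python3 st.py
```

```text
t 16.43 pos [0.643  0.0735 0.2509] r 0.0615 ang 46.33 f_rad -4.1 f_tan(cw+) -1.9 fz 1.2 w 0.0203
```

Call:
{"method": "jog_arm", "body": {
  "steps": [
    [1,0.0026,0.0004,0.0105,0],
    [1,0.0044,0.0005,0.0099,0],
    [1,0.006,0.0004,0.009,0],
    [1,0.0075,0.0005,0.0078,0],
    [1,0,0,0,0],
    [1,0,0,0,0]
  ]
}}

```text
time_s: 16.93
tcp_pos: [0.6615, 0.0358, 0.2492]
eef_rot: [-90.1, -0.0, -125.7]
contact_force: [-3.5, 1.6, 0.2]
gripper_width: 0.0206
```

```bash
python3 st.py
```

```text
t 16.93 pos [0.6615 0.0358 0.2492] r 0.0613 ang 6.41 f_rad -3.3 f_tan(cw+) -2.0 fz 0.2 w 0.0206
```

Call:
{"method": "jog_arm", "body": {
  "steps": [
    [1,0.0087,0.0004,0.0064,0],
    [1,0.0097,0.0005,0.0048,0],
    [1,0.0104,0.0004,0.003,0],
    [1,0.0108,0.0005,0.0012,0],
    [1,0,0,0,0],
    [1,0,0,0,0]
  ]
}}

```text
time_s: 17.43
tcp_pos: [0.652, -0.0047, 0.2478]
eef_rot: [-90.0, 0.1, -125.6]
contact_force: [-0.9, 4.4, -1.3]
gripper_width: 0.0205
```

```bash
python3 st.py
```

```text
t 17.43 pos [ 0.652  -0.0047  0.2478] r 0.0614 ang -33.23 f_rad -3.2 f_tan(cw+) -3.2 fz -1.3 w 0.0205
```

Call:
{"method": "jog_arm", "body": {
  "steps": [
    [1,0,0,0,0],
    [1,0,0,0,0],
    [1,0,0,0,0]
  ]
}}

```text
time_s: 17.68
tcp_pos: [0.6521, -0.0047, 0.2476]
eef_rot: [-90.0, 0.0, -125.6]
contact_force: [-0.8, 5.4, -1.0]
gripper_width: 0.0204
```

```bash
python3 st.py;python3 - <<'E'
from h import *
S=r.capture("scene")
crop(S["image"],285,225,325,265,16,"pics/g3.png")
E
python3 st.py
```

```text
t 17.68 pos [ 0.6521 -0.0047  0.2476] r 0.0615 ang -33.25 f_rad -3.7 f_tan(cw+) -4.0 fz -1.0 w 0.0204
t 17.73 pos [ 0.6521 -0.0047  0.2476] r 0.0615 ang -33.22 f_rad -3.7 f_tan(cw+) -3.5 fz -0.7 w 0.0202
```

View pics/g3.png

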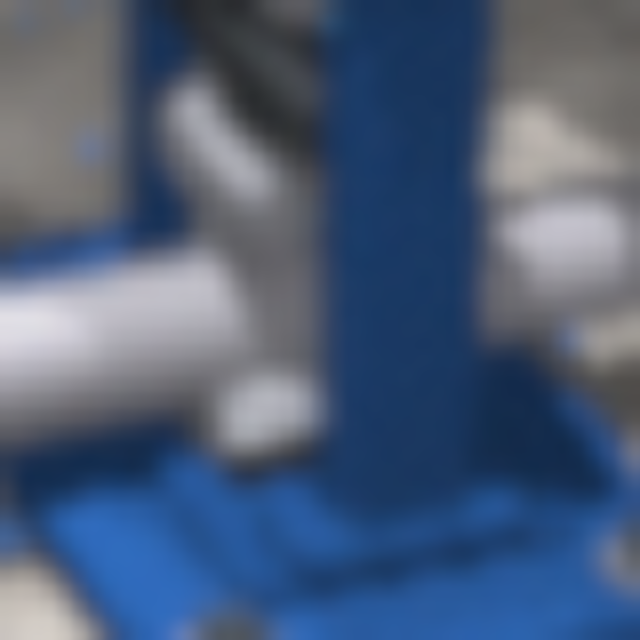

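```bash
python3 circ.py -34.4 6 5;python3 circ.py -64.4 6 5;python3 circ.py -94.4 6 5;python3 circ.py -124.4 6 5;python3 circ.py -154.4 6 5;python3 circ.py -184.4 6 5
```

```text
[[1, 0.0054, 0.00022, -0.0001, 0], [1, 0.0054, 0.00022, -0.0006, 0], [1, 0.0053, 0.00022, -0.0011, 0], [1, 0.0052, 0.00022, -0.0015, 0], [1, 0.0051, 0.00022, -0.002, 0], [1, 0.0049, 0.00022, -0.0024, 0]]
end -64.4
[[1, 0.0046, 0.00022, -0.0028, 0], [1, 0.0044, 0.00022, -0.0032, 0], [1, 0.0041, 0.00022, -0.0036, 0], [1, 0.0037, 0.00022, -0.0039, 0], [1, 0.0034, 0.00022, -0.0042, 0], [1, 0.003, 0.00022, -0.0045, 0]]
end -94.4
[[1, 0.0026, 0.00022, -0.0048, 0], [1, 0.0022, 0.00022, -0.005, 0], [1, 0.0017, 0.00022, -0.0051, 0], [1, 0.0013, 0.00022, -0.0053, 0], [1, 0.0008, 0.00022, -0.0054, 0], [1, 0.0004, 0.00022, -0.0054, 0]]
end -124.4
[[1, -0.0001, 0.00022, -0.0054, 0], [1, -0.0006, 0.00022, -0.0054, 0], [1, -0.0011, 0.00022, -0.0053, 0], [1, -0.0015, 0.00022, -0.0052, 0], [1, -0.002, 0.00022, -0.0051, 0], [1, -0.0024, 0.00022, -0.0049, 0]]
end -154.4
[[1, -0.0028, 0.00022, -0.0046, 0], [1, -0.0032, 0.00022, -0.0044, 0], [1, -0.0036, 0.00022, -0.0041, 0], [1, -0.0039, 0.00022, -0.0037, 0], [1, -0.0042, 0.00022, -0.0034, 0], [1, -0.0045, 0.00022, -0.003, 0]]
end -184.4
[[1, -0.0048, 0.00022, -0.0026, 0], [1, -0.005, 0.00022, -0.0022, 0], [1, -0.0051, 0.00022, -0.0017, 0], [1, -0.0053, 0.00022, -0.0013, 0], [1, -0.0054, 0.00022, -0.0008, 0], [1, -0.0054, 0.00022, -0.0004, 0]]
end -214.4
```

Call:
{"method": "jog_arm", "body": {
  "steps": [
    [1,0.0108,0.0004,-0.0007,0],
    [1,0.0105,0.0005,-0.0026,0],
    [1,0,0,0,0],
    [1,0,0,0,0],
    [1,0,0,0,0],
    [1,0,0,0,0]
  ]
}}

```text
time_s: 18.23
tcp_pos: [0.6374, -0.0206, 0.2469]
eef_rot: [-90.0, 0.0, -125.6]
contact_force: [2.1, 5.0, -1.9]
gripper_width: 0.0202
```

```bash
python3 st.py
```

```text
t 18.23 pos [ 0.6374 -0.0206  0.2469] r 0.0617 ang -53.44 f_rad -2.8 f_tan(cw+) -4.6 fz -1.9 w 0.0202
```

Call:
{"method": "jog_arm", "body": {
  "steps": [
    [1,0.0052,0.0002,-0.0018,0],
    [1,0.005,0.0002,-0.0022,0],
    [1,0.0047,0.0002,-0.0026,0],
    [1,0.0045,0.0003,-0.003,0],
    [1,0,0,0,0],
    [1,0,0,0,0],
    [1,0,0,0,0],
    [1,0,0,0,0]
  ]
}}

```text
time_s: 18.9
tcp_pos: [0.6187, -0.0305, 0.246]
eef_rot: [-89.9, 0.1, -125.6]
contact_force: [2.5, 6.9, -1.8]
gripper_width: 0.0201
```

```bash
python3 st.py;python3 - <<'E'
from h import *
S=r.capture("scene")
crop(S["image"],285,225,325,265,16,"pics/g4.png")
E
python3 st.py
```

```text
t 18.90 pos [ 0.6187 -0.0305  0.246 ] r 0.0622 ang -73.12 f_rad -5.8 f_tan(cw+) -4.4 fz -1.8 w 0.0201
t 18.95 pos [ 0.6186 -0.0305  0.246 ] r 0.0622 ang -73.14 f_rad -5.2 f_tan(cw+) -3.9 fz -2.1 w 0.0206
```

View pics/g4.png

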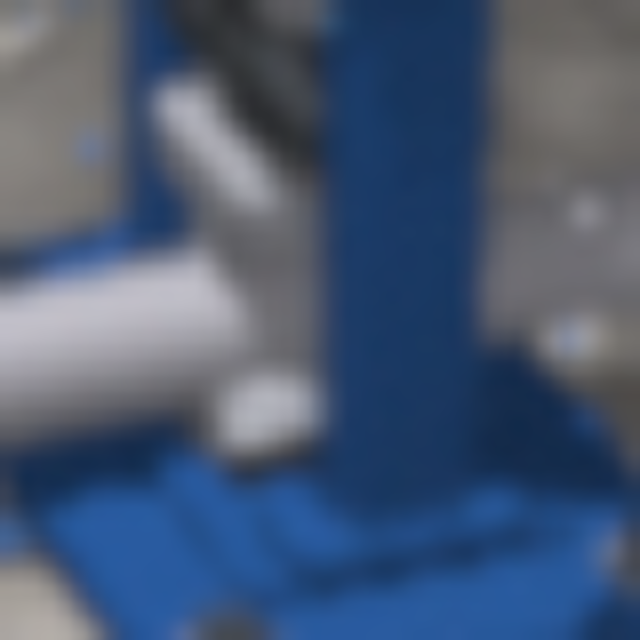

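Call:
{"method": "jog_arm", "body": {
  "steps": [
    [1,0.0042,0.0002,-0.0034,0],
    [1,0.0039,0.0002,-0.0038,0],
    [1,0.0036,0.0002,-0.0041,0],
    [1,0.0032,0.0003,-0.0044,0]
  ]
}}

```text
time_s: 19.28
tcp_pos: [0.5981, -0.0335, 0.2454]
eef_rot: [-89.8, 0.2, -125.6]
contact_force: [6.9, 5.9, -3.8]
gripper_width: 0.0206
```

```bash
python3 st.py
```

```text
t 19.28 pos [ 0.5981 -0.0335  0.2454] r 0.0625 ang -92.29 f_rad -6.2 f_tan(cw+) -6.7 fz -3.8 w 0.0206
```

Call:
{"method": "jog_arm", "body": {
  "steps": [
    [1,0,0,0,0],
    [1,0,0,0,0],
    [1,0,0,0,0]
  ]
}}

```text
time_s: 19.53
tcp_pos: [0.5976, -0.0335, 0.2453]
eef_rot: [-89.9, 0.1, -125.6]
contact_force: [5.7, 5.0, -3.0]
gripper_width: 0.0205
```

```bash
python3 st.py
```

```text
t 19.53 pos [ 0.5976 -0.0335  0.2453] r 0.0626 ang -92.71 f_rad -5.3 f_tan(cw+) -5.4 fz -3.0 w 0.0205
```

Call:
{"method": "jog_arm", "body": {
  "steps": [
    [1,0.0028,0.0002,-0.0047,0],
    [1,0.0024,0.0002,-0.0049,0],
    [1,0.0019,0.0002,-0.0051,0],
    [1,0.0015,0.0003,-0.0052,0]
  ]
}}

```text
time_s: 19.87
tcp_pos: [0.5772, -0.0293, 0.2446]
eef_rot: [-89.8, 0.1, -125.6]
contact_force: [9.0, 3.3, -5.2]
gripper_width: 0.0204
```

```bash
python3 st.py
```

```text
t 19.87 pos [ 0.5772 -0.0293  0.2446] r 0.0628 ang -111.89 f_rad -6.4 f_tan(cw+) -7.1 fz -5.2 w 0.0204
```

Call:
{"method": "jog_arm", "body": {
  "steps": [
    [1,0,0,0,0],
    [1,0,0,0,0],
    [1,0,0,0,0]
  ]
}}

```text
time_s: 20.12
tcp_pos: [0.5768, -0.0292, 0.2445]
eef_rot: [-89.9, 0.1, -125.6]
contact_force: [5.7, 4.4, -5.3]
gripper_width: 0.0203
```

```bash
python3 st.py
```

```text
t 20.12 pos [ 0.5768 -0.0292  0.2445] r 0.0629 ang -112.24 f_rad -6.2 f_tan(cw+) -3.6 fz -5.3 w 0.0203
```

```bash
sed -i 's/rad=.0622/rad=.0614/' circ.py; for a in -114.4 -134.4 -154.4 -174.4 -194.4 -214.4 -234.4 -254.4; do python3 circ.py $a 4 5|head -1; done
```

```text
[[1, 0.0008, 0.00022, -0.0053, 0], [1, 0.0003, 0.00022, -0.0053, 0], [1, -0.0001, 0.00022, -0.0054, 0], [1, -0.0006, 0.00022, -0.0053, 0]]
[[1, -0.001, 0.00022, -0.0053, 0], [1, -0.0015, 0.00022, -0.0051, 0], [1, -0.0019, 0.00022, -0.005, 0], [1, -0.0024, 0.00022, -0.0048, 0]]
[[1, -0.0028, 0.00022, -0.0046, 0], [1, -0.0032, 0.00022, -0.0043, 0], [1, -0.0035, 0.00022, -0.004, 0], [1, -0.0039, 0.00022, -0.0037, 0]]
[[1, -0.0042, 0.00022, -0.0033, 0], [1, -0.0045, 0.00022, -0.003, 0], [1, -0.0047, 0.00022, -0.0026, 0], [1, -0.0049, 0.00022, -0.0022, 0]]
[[1, -0.0051, 0.00022, -0.0017, 0], [1, -0.0052, 0.00022, -0.0013, 0], [1, -0.0053, 0.00022, -0.0008, 0], [1, -0.0053, 0.00022, -0.0003, 0]]
[[1, -0.0054, 0.00022, 0.0001, 0], [1, -0.0053, 0.00022, 0.0006, 0], [1, -0.0053, 0.00022, 0.001, 0], [1, -0.0051, 0.00022, 0.0015, 0]]
[[1, -0.005, 0.00022, 0.0019, 0], [1, -0.0048, 0.00022, 0.0024, 0], [1, -0.0046, 0.00022, 0.0028, 0], [1, -0.0043, 0.00022, 0.0032, 0]]
[[1, -0.004, 0.00022, 0.0035, 0], [1, -0.0037, 0.00022, 0.0039, 0], [1, -0.0033, 0.00022, 0.0042, 0], [1, -0.003, 0.00022, 0.0045, 0]]
```

Call:
{"method": "jog_arm", "body": {
  "steps": [
    [1,-0.0008,0.001,-0.0002,0],
    [1,0,0.0003,0,0]
  ]
}}

```text
time_s: 20.28
tcp_pos: [0.577, -0.0293, 0.2439]
eef_rot: [-89.8, 0.0, -125.6]
contact_force: [4.3, 1.1, 2.6]
gripper_width: 0.0204
```

```bash
python3 st.py
```

```text
t 20.28 pos [ 0.577  -0.0293  0.2439] r 0.0629 ang -112.08 f_rad -2.7 f_tan(cw+) -3.5 fz 2.6 w 0.0204
```

Call:
{"method": "jog_arm", "body": {
  "steps": [
    [1,0.0008,0.0002,-0.0053,0],
    [1,0.0003,0.0002,-0.0053,0],
    [1,-0.0001,0.0002,-0.0054,0],
    [1,-0.0006,0.0002,-0.0053,0]
  ]
}}

```text
time_s: 20.62
tcp_pos: [0.5588, -0.0181, 0.2433]
eef_rot: [-89.8, -0.0, -125.6]
contact_force: [4.6, -4.5, 0.9]
gripper_width: 0.0204
```

```bash
python3 st.py
```

```text
t 20.62 pos [ 0.5588 -0.0181  0.2433] r 0.0630 ang -131.61 f_rad 0.4 f_tan(cw+) -6.4 fz 0.9 w 0.0204
```

Call:
{"method": "jog_arm", "body": {
  "steps": [
    [1,0,0,0,0],
    [1,0,0,0,0],
    [1,0,0,0,0]
  ]
}}

```text
time_s: 20.87
tcp_pos: [0.5583, -0.0178, 0.243]
eef_rot: [-89.9, -0.0, -125.6]
contact_force: [2.8, -4.3, 4.8]
gripper_width: 0.0206
```

```bash
python3 st.py
```

```text
t 20.87 pos [ 0.5583 -0.0178  0.243 ] r 0.0631 ang -132.12 f_rad 1.3 f_tan(cw+) -4.9 fz 4.8 w 0.0206
```

Call:
{"method": "jog_arm", "body": {
  "steps": [
    [1,-0.001,0.0002,-0.0053,0],
    [1,-0.0015,0.0003,-0.0051,0],
    [1,-0.0019,0.0002,-0.005,0],
    [1,-0.0024,0.0002,-0.0048,0]
  ]
}}

```text
time_s: 21.2
tcp_pos: [0.5451, -0.0011, 0.242]
eef_rot: [-89.9, -0.1, -125.6]
contact_force: [-1.1, -7.3, 7.0]
gripper_width: 0.0204
```

```bash
python3 st.py
```

```text
t 21.20 pos [ 0.5451 -0.0011  0.242 ] r 0.0632 ang -151.51 f_rad 4.5 f_tan(cw+) -5.9 fz 7.0 w 0.0204
```

Call:
{"method": "jog_arm", "body": {
  "steps": [
    [1,0,0,0,0],
    [1,0,0,0,0],
    [1,0,0,0,0]
  ]
}}

```text
time_s: 21.45
tcp_pos: [0.5449, -0.0008, 0.2419]
eef_rot: [-90.0, -0.1, -125.6]
contact_force: [-0.7, -5.3, 7.4]
gripper_width: 0.02
```

```bash
python3 st.py;python3 - <<'E'
from h import *
S=r.capture("scene")
crop(S["image"],285,225,325,265,16,"pics/g5.png")
E
python3 st.py
```

```text
t 21.45 pos [ 0.5449 -0.0008  0.2419] r 0.0632 ang -151.87 f_rad 3.1 f_tan(cw+) -4.3 fz 7.4 w 0.0200
t 21.50 pos [ 0.5449 -0.0008  0.2419] r 0.0632 ang -151.84 f_rad 2.5 f_tan(cw+) -4.1 fz 6.8 w 0.0202
```

View pics/g5.png

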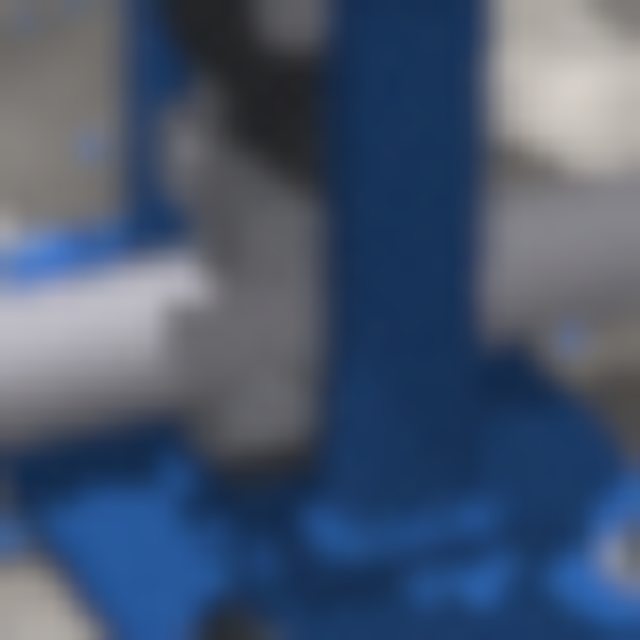

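```bash
sed -i 's/rad=.0614/rad=.0621/;s/C=(.6006,.029)/C=(.5997,.0284)/' circ.py; sed -i 's/C=np.array(\[.6006,.029\])/C=np.array([.5997,.0284])/' st.py; python3 st.py; for a in -152 -182 -212 -242 -272 -302 -332 -362 -392 -422; do python3 circ.py $a 4 7.5|head -1; done
```

```text
t 21.50 pos [ 0.5449 -0.0008  0.2419] r 0.0621 ang -151.94 f_rad 2.5 f_tan(cw+) -4.1 fz 6.8 w 0.0202
[[1, -0.0041, 0.00033, -0.007, 0], [1, -0.005, 0.00033, -0.0064, 0], [1, -0.0058, 0.00033, -0.0057, 0], [1, -0.0065, 0.00033, -0.0049, 0]]
[[1, -0.007, 0.00033, -0.004, 0], [1, -0.0075, 0.00033, -0.0031, 0], [1, -0.0079, 0.00033, -0.0021, 0], [1, -0.0081, 0.00033, -0.001, 0]]
[[1, -0.0081, 0.00033, 0.0, 0], [1, -0.0081, 0.00033, 0.0011, 0], [1, -0.0078, 0.00033, 0.0021, 0], [1, -0.0075, 0.00033, 0.0031, 0]]
[[1, -0.007, 0.00033, 0.0041, 0], [1, -0.0064, 0.00033, 0.005, 0], [1, -0.0057, 0.00033, 0.0058, 0], [1, -0.0049, 0.00033, 0.0065, 0]]
[[1, -0.004, 0.00033, 0.007, 0], [1, -0.0031, 0.00033, 0.0075, 0], [1, -0.0021, 0.00033, 0.0079, 0], [1, -0.001, 0.00033, 0.0081, 0]]
[[1, 0.0, 0.00033, 0.0081, 0], [1, 0.0011, 0.00033, 0.0081, 0], [1, 0.0021, 0.00033, 0.0078, 0], [1, 0.0031, 0.00033, 0.0075, 0]]
[[1, 0.0041, 0.00033, 0.007, 0], [1, 0.005, 0.00033, 0.0064, 0], [1, 0.0058, 0.00033, 0.0057, 0], [1, 0.0065, 0.00033, 0.0049, 0]]
[[1, 0.007, 0.00033, 0.004, 0], [1, 0.0075, 0.00033, 0.0031, 0], [1, 0.0079, 0.00033, 0.0021, 0], [1, 0.0081, 0.00033, 0.001, 0]]
[[1, 0.0081, 0.00033, -0.0, 0], [1, 0.0081, 0.00033, -0.0011, 0], [1, 0.0078, 0.00033, -0.0021, 0], [1, 0.0075, 0.00033, -0.0031, 0]]
[[1, 0.007, 0.00033, -0.0041, 0], [1, 0.0064, 0.00033, -0.005, 0], [1, 0.0057, 0.00033, -0.0058, 0], [1, 0.0049, 0.00033, -0.0065, 0]]
```

Call:
{"method": "jog_arm", "body": {
  "steps": [
    [1,-0.0041,0,-0.007,0],
    [1,-0.005,0.0003,-0.0064,0],
    [1,-0.0058,0.0003,-0.0057,0],
    [1,-0.0065,0.0003,-0.0049,0]
  ]
}}

```text
time_s: 21.83
tcp_pos: [0.5372, 0.0303, 0.2406]
eef_rot: [-90.0, -0.2, -125.7]
contact_force: [-0.8, -5.6, 5.3]
gripper_width: 0.0204
```

```bash
python3 st.py
```

```text
t 21.83 pos [0.5372 0.0303 0.2406] r 0.0625 ang 178.29 f_rad 0.6 f_tan(cw+) -5.6 fz 5.3 w 0.0204
```

Call:
{"method": "jog_arm", "body": {
  "steps": [
    [1,0,0,0,0],
    [1,0,0,0,0],
    [1,0,0,0,0],
    [1,0,0,0,0]
  ]
}}

```text
time_s: 22.17
tcp_pos: [0.5374, 0.0309, 0.2406]
eef_rot: [-90.0, -0.1, -125.6]
contact_force: [-2.5, -2.4, 6.4]
gripper_width: 0.0207
```

```bash
python3 st.py
```

```text
t 22.17 pos [0.5374 0.0309 0.2406] r 0.0624 ang 177.73 f_rad 2.4 f_tan(cw+) -2.5 fz 6.4 w 0.0207
```

Call:
{"method": "jog_arm", "body": {
  "steps": [
    [1,-0.007,0.0003,-0.004,0],
    [1,-0.0075,0.0003,-0.0031,0],
    [1,-0.0079,0.0003,-0.0021,0],
    [1,-0.0081,0.0003,-0.001,0]
  ]
}}

```text
time_s: 22.5
tcp_pos: [0.5461, 0.061, 0.2392]
eef_rot: [-90.1, -0.3, -125.6]
contact_force: [-4.1, -5.0, 5.6]
gripper_width: 0.0199
```

```bash
python3 st.py
```

```text
t 22.50 pos [0.5461 0.061  0.2392] r 0.0627 ang 148.65 f_rad 0.9 f_tan(cw+) -6.4 fz 5.6 w 0.0199
```

Call:
{"method": "jog_arm", "body": {
  "steps": [
    [1,0,0,0,0],
    [1,0,0,0,0],
    [1,0,0,0,0],
    [1,0,0,0,0]
  ]
}}

```text
time_s: 22.83
tcp_pos: [0.5467, 0.0617, 0.2392]
eef_rot: [-90.1, -0.2, -125.6]
contact_force: [-2.9, -1.6, 5.8]
gripper_width: 0.0206
```

```bash
python3 st.py
```

```text
t 22.83 pos [0.5467 0.0617 0.2392] r 0.0626 ang 147.86 f_rad 1.6 f_tan(cw+) -2.9 fz 5.8 w 0.0206
```

Still free at about 718° (rest 2.9 N, moving 6.4 N). I continue.

Call:
{"method": "jog_arm", "body": {
  "steps": [
    [1,-0.0081,0.0003,0.0,0],
    [1,-0.0081,0.0002,0.0011,0],
    [1,-0.0078,0.0003,0.0021,0],
    [1,-0.0075,0.0003,0.0031,0]
  ]
}}

```text
time_s: 23.17
tcp_pos: [0.5693, 0.0834, 0.2379]
eef_rot: [-90.1, -0.3, -125.6]
contact_force: [-6.3, -2.6, 7.1]
gripper_width: 0.0201
```

```bash
python3 st.py
```

```text
t 23.17 pos [0.5693 0.0834 0.2379] r 0.0628 ang 118.93 f_rad 0.8 f_tan(cw+) -6.8 fz 7.1 w 0.0201
```

Call:
{"method": "jog_arm", "body": {
  "steps": [
    [1,0,0,0,0],
    [1,0,0,0,0],
    [1,0,0,0,0],
    [1,0,0,0,0]
  ]
}}

```text
time_s: 23.5
tcp_pos: [0.5701, 0.0837, 0.2379]
eef_rot: [-90.1, -0.2, -125.6]
contact_force: [-2.4, -1.3, 4.6]
gripper_width: 0.0202
```

```bash
python3 st.py
```

```text
t 23.50 pos [0.5701 0.0837 0.2379] r 0.0627 ang 118.13 f_rad -0.0 f_tan(cw+) -2.8 fz 4.6 w 0.0202
```

Call:
{"method": "jog_arm", "body": {
  "steps": [
    [1,-0.007,0.0003,0.0041,0],
    [1,-0.0064,0.0003,0.005,0],
    [1,-0.0057,0.0003,0.0058,0],
    [1,-0.0049,0.0003,0.0065,0]
  ]
}}

```text
time_s: 23.83
tcp_pos: [0.6009, 0.0911, 0.2365]
eef_rot: [-90.2, -0.2, -125.6]
contact_force: [-6.1, -0.1, 7.2]
gripper_width: 0.0201
```

```bash
python3 st.py
```

```text
t 23.83 pos [0.6009 0.0911 0.2365] r 0.0627 ang 88.93 f_rad -0.2 f_tan(cw+) -6.1 fz 7.2 w 0.0201
```

Call:
{"method": "jog_arm", "body": {
  "steps": [
    [1,0,0,0,0],
    [1,0,0,0,0],
    [1,0,0,0,0],
    [1,0,0,0,0]
  ]
}}

```text
time_s: 24.17
tcp_pos: [0.6016, 0.091, 0.2366]
eef_rot: [-90.1, -0.1, -125.6]
contact_force: [-2.4, -0.1, 4.6]
gripper_width: 0.0204
```

```bash
python3 st.py;python3 - <<'E'
from h import *
S=r.capture("scene")
crop(S["image"],285,225,325,265,16,"pics/g6.png")
crop(S["image"],260,170,340,280,7,"pics/g6b.png")
E
python3 st.py
```

```text
t 24.17 pos [0.6016 0.091  0.2366] r 0.0626 ang 88.25 f_rad -0.2 f_tan(cw+) -2.4 fz 4.6 w 0.0204
t 24.22 pos [0.6016 0.091  0.2366] r 0.0627 ang 88.23 f_rad -1.4 f_tan(cw+) -2.9 fz 5.7 w 0.0204
```

View pics/g6b.png

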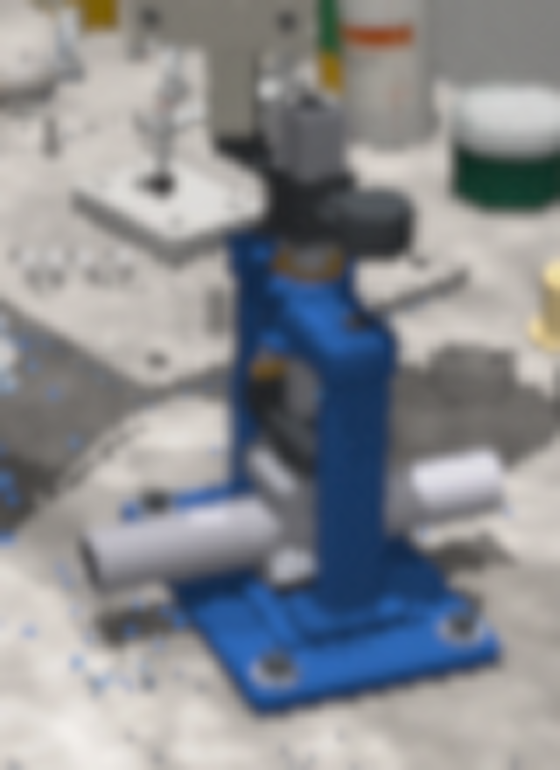

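The jaw has come down about 35 crop px since the last turn and nearly touches the tube around (285,500). Forces are unchanged. I continue.

Call:
{"method": "jog_arm", "body": {
  "steps": [
    [1,-0.004,0.0003,0.007,0],
    [1,-0.0031,0.0002,0.0075,0],
    [1,-0.0021,0.0003,0.0079,0],
    [1,-0.001,0.0003,0.0081,0]
  ]
}}

```text
time_s: 24.55
tcp_pos: [0.632, 0.082, 0.2352]
eef_rot: [-90.2, -0.1, -125.6]
contact_force: [-7.4, 1.2, 5.3]
gripper_width: 0.0203
```

```bash
python3 st.py
```

```text
t 24.55 pos [0.632  0.082  0.2352] r 0.0626 ang 58.90 f_rad -2.8 f_tan(cw+) -6.9 fz 5.3 w 0.0203
```

Call:
{"method": "jog_arm", "body": {
  "steps": [
    [1,0,0,0,0],
    [1,0,0,0,0],
    [1,0,0,0,0],
    [1,0,0,0,0]
  ]
}}

```text
time_s: 24.88
tcp_pos: [0.6325, 0.0817, 0.2353]
eef_rot: [-90.1, -0.1, -125.6]
contact_force: [-3.5, -1.3, 2.9]
gripper_width: 0.0201
```

```bash
python3 st.py
```

```text
t 24.88 pos [0.6325 0.0817 0.2353] r 0.0626 ang 58.34 f_rad -2.9 f_tan(cw+) -2.4 fz 2.9 w 0.0201
```

Call:
{"method": "jog_arm", "body": {
  "steps": [
    [1,0.0,0.0003,0.0081,0],
    [1,0.0011,0.0003,0.0081,0],
    [1,0.0021,0.0003,0.0078,0],
    [1,0.0031,0.0003,0.0075,0]
  ]
}}

```text
time_s: 25.22
tcp_pos: [0.6543, 0.059, 0.2339]
eef_rot: [-90.1, -0.1, -125.6]
contact_force: [-7.0, 3.0, 4.6]
gripper_width: 0.0201
```

```bash
python3 st.py
```

```text
t 25.22 pos [0.6543 0.059  0.2339] r 0.0626 ang 29.28 f_rad -4.6 f_tan(cw+) -6.0 fz 4.6 w 0.0201
```

Call:
{"method": "jog_arm", "body": {
  "steps": [
    [1,0,0,0,0],
    [1,0,0,0,0],
    [1,0,0,0,0],
    [1,0,0,0,0]
  ]
}}

```text
time_s: 25.55
tcp_pos: [0.6545, 0.0585, 0.234]
eef_rot: [-90.1, -0.1, -125.6]
contact_force: [-5.5, -0.9, 2.3]
gripper_width: 0.0206
```

```bash
python3 st.py
```

```text
t 25.55 pos [0.6545 0.0585 0.234 ] r 0.0625 ang 28.79 f_rad -5.3 f_tan(cw+) -1.9 fz 2.3 w 0.0206
```

At about 837° it is still free (rest 1.9 N, moving 6.0 N).

Call:
{"method": "jog_arm", "body": {
  "steps": [
    [1,0.0041,0.0003,0.007,0],
    [1,0.005,0.0004,0.0064,0],
    [1,0.0058,0.0003,0.0057,0],
    [1,0.0065,0.0003,0.0049,0]
  ]
}}

```text
time_s: 25.88
tcp_pos: [0.6621, 0.0286, 0.2327]
eef_rot: [-90.1, 0.1, -125.6]
contact_force: [-5.5, 7.0, 2.7]
gripper_width: 0.0204
```

```bash
python3 st.py
```

```text
t 25.88 pos [0.6621 0.0286 0.2327] r 0.0624 ang 0.15 f_rad -5.5 f_tan(cw+) -7.0 fz 2.7 w 0.0204
```

Call:
{"method": "jog_arm", "body": {
  "steps": [
    [1,0,0,0,0],
    [1,0,0,0,0],
    [1,0,0,0,0],
    [1,0,0,0,0]
  ]
}}

```text
time_s: 26.22
tcp_pos: [0.662, 0.028, 0.2327]
eef_rot: [-90.1, 0.0, -125.6]
contact_force: [-3.9, 3.6, 1.6]
gripper_width: 0.0203
```

```bash
python3 st.py
```

```text
t 26.22 pos [0.662  0.028  0.2327] r 0.0623 ang -0.39 f_rad -3.9 f_tan(cw+) -3.6 fz 1.6 w 0.0203
```

Call:
{"method": "jog_arm", "body": {
  "steps": [
    [1,0.007,0.0003,0.004,0],
    [1,0.0075,0.0003,0.0031,0],
    [1,0.0079,0.0003,0.0021,0],
    [1,0.0081,0.0004,0.001,0]
  ]
}}

```text
time_s: 26.55
tcp_pos: [0.6541, -0.0014, 0.2318]
eef_rot: [-90.0, 0.3, -125.6]
contact_force: [0.2, 9.1, 0.8]
gripper_width: 0.0204
```

```bash
python3 st.py
```

```text
t 26.55 pos [ 0.6541 -0.0014  0.2318] r 0.0620 ang -28.72 f_rad -4.2 f_tan(cw+) -8.1 fz 0.8 w 0.0204
```

Call:
{"method": "jog_arm", "body": {
  "steps": [
    [1,0,0,0,0],
    [1,0,0,0,0],
    [1,0,0,0,0],
    [1,0,0,0,0]
  ]
}}

```text
time_s: 26.88
tcp_pos: [0.6537, -0.0019, 0.2317]
eef_rot: [-90.0, 0.2, -125.6]
contact_force: [-1.7, 5.6, 1.7]
gripper_width: 0.0204
```

```bash
python3 st.py
```

```text
t 26.88 pos [ 0.6537 -0.0019  0.2317] r 0.0620 ang -29.33 f_rad -4.2 f_tan(cw+) -4.1 fz 1.7 w 0.0204
```

Call:
{"method": "jog_arm", "body": {
  "steps": [
    [1,0.0081,0.0003,0.0,0],
    [1,0.0081,0.0004,-0.0011,0],
    [1,0.0078,0.0003,-0.0021,0],
    [1,0.0075,0.0004,-0.0031,0]
  ]
}}

```text
time_s: 27.22
tcp_pos: [0.6325, -0.0236, 0.2311]
eef_rot: [-89.7, 0.4, -125.5]
contact_force: [7.6, 5.4, -2.2]
gripper_width: 0.02
```

```bash
python3 st.py
```

```text
t 27.22 pos [ 0.6325 -0.0236  0.2311] r 0.0615 ang -57.74 f_rad -0.5 f_tan(cw+) -9.3 fz -2.2 w 0.0200
```

Call:
{"method": "jog_arm", "body": {
  "steps": [
    [1,0,0,0,0],
    [1,0,0,0,0],
    [1,0,0,0,0],
    [1,0,0,0,0]
  ]
}}

```text
time_s: 27.55
tcp_pos: [0.6318, -0.0241, 0.2309]
eef_rot: [-89.8, 0.3, -125.6]
contact_force: [4.9, 2.8, -1.0]
gripper_width: 0.0202
```

```bash
python3 st.py; python3 circ.py -62 4 5; python3 circ.py -82 4 5;python3 circ.py -102 4 5;python3 circ.py -122 4 5;python3 circ.py -142 4 5
```

```text
t 27.55 pos [ 0.6318 -0.0241  0.2309] r 0.0616 ang -58.58 f_rad 0.2 f_tan(cw+) -5.7 fz -1.0 w 0.0202
[[1, 0.0047, 0.00022, -0.0026, 0], [1, 0.0045, 0.00022, -0.003, 0], [1, 0.0042, 0.00022, -0.0034, 0], [1, 0.0039, 0.00022, -0.0038, 0]]
end -82.0
[[1, 0.0036, 0.00022, -0.0041, 0], [1, 0.0032, 0.00022, -0.0044, 0], [1, 0.0028, 0.00022, -0.0046, 0], [1, 0.0024, 0.00022, -0.0049, 0]]
end -102.0
[[1, 0.002, 0.00022, -0.0051, 0], [1, 0.0015, 0.00022, -0.0052, 0], [1, 0.001, 0.00022, -0.0053, 0], [1, 0.0006, 0.00022, -0.0054, 0]]
end -122.0
[[1, 0.0001, 0.00022, -0.0054, 0], [1, -0.0004, 0.00022, -0.0054, 0], [1, -0.0008, 0.00022, -0.0054, 0], [1, -0.0013, 0.00022, -0.0053, 0]]
end -142.0
[[1, -0.0018, 0.00022, -0.0051, 0], [1, -0.0022, 0.00022, -0.005, 0], [1, -0.0026, 0.00022, -0.0047, 0], [1, -0.003, 0.00022, -0.0045, 0]]
end -162.0
```

Rest and moving forces have climbed steadily for the last 80° (moving 6.0 → 7.0 → 8.1 → 9.3 N), which is the stated 3 N per quarter turn. First touch was therefore at about 845°. I add about 18° more, then check.

Call:
{"method": "jog_arm", "body": {
  "steps": [
    [1,0.0071,0.0008,-0.0041,0],
    [1,0.0064,0.0005,-0.005,0],
    [1,0.0023,0.0001,-0.0022,0]
  ]
}}

```text
time_s: 27.8
tcp_pos: [0.6145, -0.0311, 0.2305]
eef_rot: [-89.6, 0.3, -125.6]
contact_force: [9.4, 0.2, -1.2]
gripper_width: 0.0203
```

```bash
python3 st.py
```

```text
t 27.80 pos [ 0.6145 -0.0311  0.2305] r 0.0613 ang -76.05 f_rad 2.1 f_tan(cw+) -9.2 fz -1.2 w 0.0203
```

Call:
{"method": "jog_arm", "body": {
  "steps": [
    [1,0,0,0,0],
    [1,0,0,0,0],
    [1,0,0,0,0],
    [1,0,0,0,0]
  ]
}}

```text
time_s: 28.13
tcp_pos: [0.6145, -0.0312, 0.2303]
eef_rot: [-89.7, 0.3, -125.6]
contact_force: [6.9, 0.3, -0.8]
gripper_width: 0.0206
```

```bash
python3 st.py;python3 - <<'E'
from h import *
S=r.capture("scene");T=r.capture("top")
crop(S["image"],260,170,340,280,7,"pics/h1.png")
E
python3 st.py
```

```text
t 28.13 pos [ 0.6145 -0.0312  0.2303] r 0.0614 ang -76.07 f_rad 1.4 f_tan(cw+) -6.8 fz -0.8 w 0.0206
t 28.23 pos [ 0.6145 -0.0312  0.2303] r 0.0614 ang -76.08 f_rad 1.0 f_tan(cw+) -7.3 fz -0.1 w 0.0206
```

View pics/h1.png

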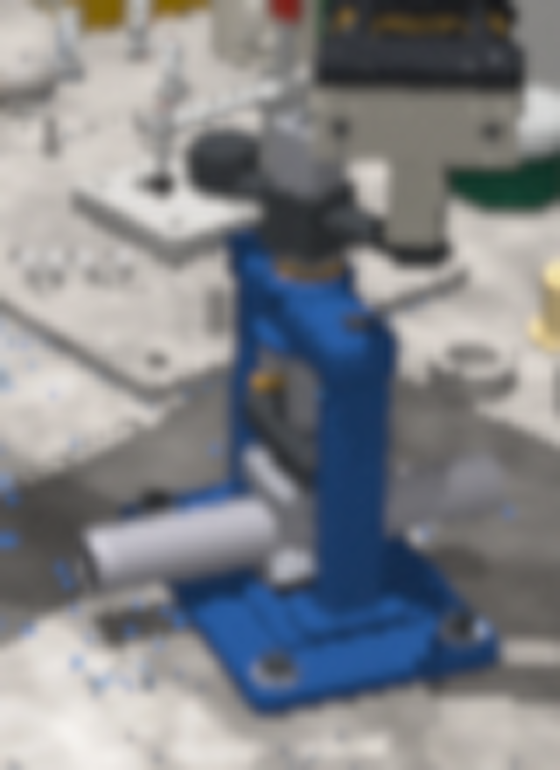

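The jaw's top edge (about (270,470)) has not visibly moved since the last view, and the crank sits low on the boss. The rest push is about 7 N against 4.2 N at this same angle a turn ago, so it is roughly 80–100° past first touch. I let go and lift away.

Call:
{"method": "jog_arm", "body": {
  "steps": [
    [0.8,0,0,0,0],
    [0.5,0,0,0,0],
    [0.4,0,0,0,0],
    [0.4,0,0,0,0],
    [0.4,0,0,0,0],
    [0.4,0,0,0,0],
    [0.4,0,0,0,0]
  ]
}}

```text
time_s: 28.82
tcp_pos: [0.6107, -0.0319, 0.2289]
eef_rot: [-90.0, -0.0, -125.6]
contact_force: [-0.1, 0.4, 0.5]
gripper_width: 0.0515
```

```bash
python3 st.py
```

```text
t 28.82 pos [ 0.6107 -0.0319  0.2289] r 0.0613 ang -79.66 f_rad -0.4 f_tan(cw+) 0.1 fz 0.5 w 0.0515
```

Call:
{"method": "jog_arm", "body": {
  "steps": [
    [0.4,0,-0.015,0,0],
    [0.4,0,-0.03,0,0],
    [0.4,0,-0.035,0,0],
    [0.4,0,-0.035,0,0],
    [0.4,0,-0.03,0,0],
    [0.4,0.04,0,0,0],
    [0.4,0.04,0,0,0],
    [0.4,0.04,0,0,0],
    [0.4,0.04,0,0,0],
    [0.4,0.04,0,0,0],
    [0.4,0,0,0,0],
    [0.4,0,0,0,0]
  ]
}}

```text
time_s: 29.82
tcp_pos: [0.4931, -0.1959, 0.3747]
eef_rot: [-89.9, 0.0, -125.8]
contact_force: [0.1, -0.4, -0.1]
gripper_width: 0.0531
```

```bash
python3 st.py;python3 - <<'E'
from h import *
import pickle
S=r.capture("scene");T=r.capture("top");pickle.dump((T,S),open("c9.pkl","wb"))
crop(S["image"],260,170,340,280,7,"pics/i1.png")
crop(T["image"],240,135,340,225,8,"pics/i2.png")
E
```

```text
t 29.82 pos [ 0.4931 -0.1959  0.3747] r 0.2484 ang -115.41 f_rad 0.3 f_tan(cw+) -0.3 fz -0.1 w 0.0531
```

View pics/i1.png

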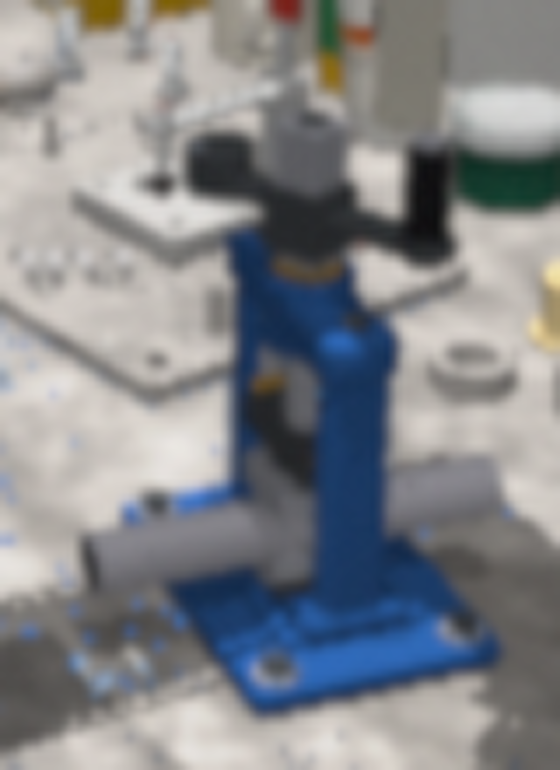

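View pics/i2.png

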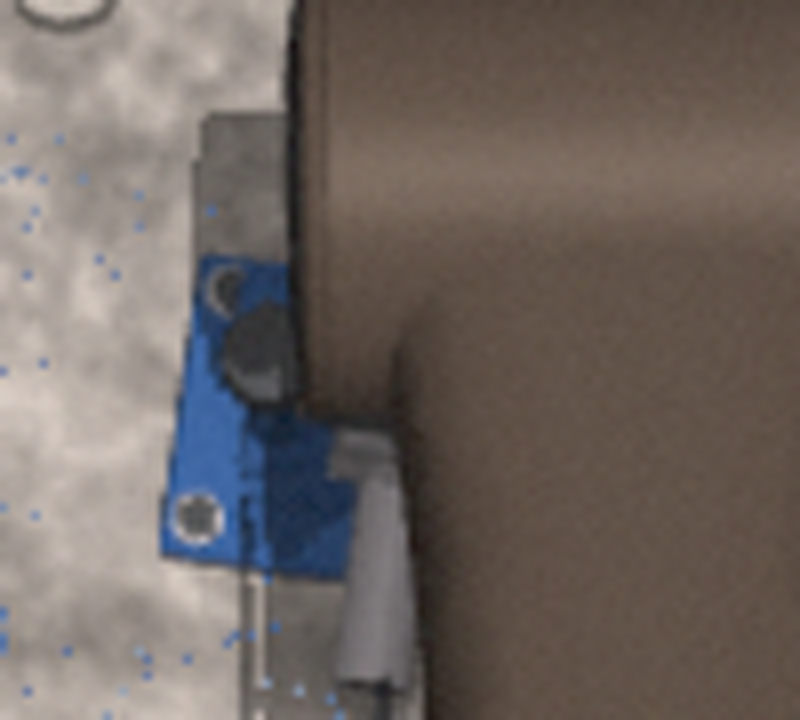

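Run:
```python
from h import *
import pickle
T,S=pickle.load(open("c9.pkl","rb"))
def ut(x,y,x0,y0,k): return (x0+(x+.5)/k-.5,y0+(y+.5)/k-.5)
p=ut(316,124,260,170,7)
for z in(.23,.235,.24,.245):print(z,onz(S,p,z)[:2])
# grip base point at foot+.024 approx, angle
q=ut(430,240,260,170,7);w=onz(S,q,.179+.026);d=w[:2]-[.5997,.0287];print(w,np.hypot(*d),np.degrees(np.arctan2(d[1],d[0])))
```

```text
0.23 [0.61271979 0.04099028]
0.235 [0.6062162  0.03110478]
0.24 [0.59971261 0.02121929]
0.245 [0.59320902 0.01133379]
[ 0.61875523 -0.03782127  0.205     ] 0.06919668596927503 -74.01547228532553
```

The head top is at z≈0.237, so the foot is at about 0.177, which is what 2.6 turns down with the crank seated should give. The grip stayed at about -75° and the tube ends are where they were. I hand in.

```bash
python3 -c "
from plant import r
print(r.close_job())"
```

```text
the job is handed in; nothing more can be done
None
```

The crank is on the screw and wound down on the tube, and I handed the job in at about 30 s; it reports no verdict.

- **Seating:** I set the crank on at the square's angle as measured in the top view. It slid down with no upward push until it met the collar, and it was not forced.
- **Winding:** I wound it clockwise by the black grip for about 942° in all. The moving force stayed at about 6–7 N until roughly 845°. It then climbed at about 3 N per quarter turn, to just over 9 N. At rest the grip pushed back with about 7 N, against about 4 N at the same angle one turn earlier. I stopped an estimated 75–105° past first touch.

**Last checks**
- In the scene view the crank is level and the foot is about 177 mm above the bench, which fits being seated.
- The grip stayed at about -75° after release.
- The tube's ends show where they were, and the gripper is clear of everything.

**Uncertain**
- Readings at rest drifted by 2–3 N with the grip's angle, so I took first touch from the moving force and from comparing the same angles.
- The pictures were too coarse to confirm the moment the jaw met the tube.
- In the last view the arm hid much of the vice from the top camera.
- I did not check the bystanders in a final picture. The hand's only passes near them were well above the bench.

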